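Set up the stepped pot stack on the warming plate

TASK

Get the warming plate ready: first slide the covered pot off the middle ring and centre it on the end ring that is empty, then slide the wide pan from its end ring onto the centre of the middle ring; neither may be lifted or tipped, they stay flat on the plate all the way. After that set the medium pot down inside the wide pan, and last the small pot inside the medium pot, each upright on the floor of the one below and not dropped. Leave the other things on the bench where they are.

Things in the scene. Friction and masses are not known exactly. Their poses are not given: they have to be found in the camera images.
- plate: Fixed flat dark slab, 190 x 470 mm, its smooth upper surface 20 mm above the bench; three thin ring marks (128 mm across, flush) lie in a row on it, 150 mm apart. Origin under its centre at bench height; y runs along the row of rings, x across it away from the robot. Outside the slab a grey control box 40 mm wide (34 mm high, with a small dial up to 45 mm) is fixed to its +y end; the dial is not used. Its place and yaw vary.
- ring_middle (a point): Centre of the middle ring mark, on the plate's surface. Axes as the plate's (z up).
- ring_wide: The end ring on which the wide pan stands at the start (either the left or the right one). A flat mark; origin at its centre on the plate's surface.
- ring_empty: The other end ring, empty at the start. A flat mark; origin at its centre on the plate's surface.
- covered_pot: Low round steel pot, 104 mm across at the lid (94 mm at the foot) and 37 mm high, closed by a lid that does not come off; a black knob 24 mm across rises from the lid's centre, its grip part from 48 to 74 mm above the pot's underside (a thin 12 mm stem below it). Two small thin ears at the sides. Starts on the middle ring. About 0.3 kg; it can tip if pushed high up without a firm hold. Origin: centre of the underside, z up.
- covered_pot_knob (a point): Middle of the knob's grip part, 61 mm above the pot's underside.
- wide_pan: Open round steel pan, outside 108 mm across at the foot and 116 mm at the rim, 45 mm high, walls 3 mm, floor 4 mm thick. One straight black handle points along the pan's own -x: 16 mm wide, 10 mm thick, level, its centre line 38 mm above the underside, running from 70 to 155 mm from the pan's axis. Starts on an end ring, handle roughly towards the robot. About 0.4 kg. Origin: centre of the underside, z up.
- wide_pan_handle (a point): Point on the wide pan's handle, 103 mm from the pan's axis (own -x), 38 mm above its underside: the place to grip.
- medium_pot: Open round steel pot, outside 72 mm across at the foot and 80 mm at the rim, 68 mm high, walls 3 mm, floor 4 mm thick. One straight black handle along its own -x: 16 mm wide, 10 mm thick, level, centre line 64 mm above the underside, from 52 to 112 mm from the axis. Stands on the bench to the robot's right. About 0.18 kg. Origin: centre of the underside, z up.
- medium_pot_handle (a point): Point on the medium pot's handle, 85 mm from the pot's axis (own -x), 64 mm above its underside: the place to grip.
- small_pot: Open round steel pot, outside 46 mm across at the foot and 54 mm at the rim, 88 mm high, walls 3 mm, floor 4 mm thick. One straight black handle along its own -x: 16 mm wide, 10 mm thick, level, centre line 84 mm above the underside, from 39 to 99 mm from the axis. Stands on the bench to the robot's right. About 0.12 kg. Origin: centre of the underside, z up.
- small_pot_handle (a point): Point on the small pot's handle, 72 mm from the pot's axis (own -x), 84 mm above its underside: the place to grip.
- sanding_block: Loose bystander: brown sanding block 65 x 100 x 28 mm lying on the bench. Origin: centre of its underside.
- measuring_tape: Loose bystander: yellow tape measure 40 x 80 x 66 mm. Origin: centre of its underside.
- tin: Loose bystander: closed round tin 57 mm across, 72 mm high, behind the plate. Origin: centre of its underside.
- pencil: Loose bystander: green pencil 117 mm long. Origin: under its middle.
- pliers: Loose bystander: red-handled pliers 48 x 181 x 15 mm. Origin: under their middle.

How it is judged:
On the way, in this order (a step that is already met when the one before it is completed fails the run):
1. the covered pot stands centred on the empty end ring (horizontal distance between covered_pot and ring_empty below 0.015 m and linear speed of covered_pot below 0.02 m/s and z of covered_pot in the frame of ring_middle between -0.004 and 0.004 m and angle between covered_pot's own z axis and vertical below 0.06 rad), for 0.2 s.
2. the wide pan stands centred on the middle ring (horizontal distance between wide_pan and ring_middle below 0.015 m and linear speed of wide_pan below 0.02 m/s and z of wide_pan in the frame of ring_middle between -0.004 and 0.004 m and angle between wide_pan's own z axis and vertical below 0.06 rad), for 0.2 s.
3. the medium pot stands inside the wide pan (horizontal distance between medium_pot and wide_pan below 0.022 m and z of medium_pot in the frame of wide_pan between 0 and 0.008 m and angle between medium_pot's own z axis and vertical below 0.1 rad and linear speed of medium_pot below 0.02 m/s), for 0.2 s.
4. the small pot stands inside the medium pot (horizontal distance between small_pot and medium_pot below 0.015 m and z of small_pot in the frame of medium_pot between 0 and 0.008 m and angle between small_pot's own z axis and vertical below 0.1 rad and linear speed of small_pot below 0.02 m/s), for 0.2 s.
At the end, for the whole second after the job is handed in: Covered pot flat on the plate within 15 mm of the centre of the end ring that was empty; wide pan flat within 15 mm of the middle ring's centre; medium pot upright on the wide pan's floor; small pot upright on the medium pot's floor; all at rest (all of step 1 and all of step 2 and all of step 3 and all of step 4); the robot touches nothing.
It fails at once if the covered pot was lifted more than 8 mm off the plate's surface, tipped more than 0.15 rad or pushed off the plate (z of covered_pot in the frame of ring_middle above 0.008 m or z of covered_pot in the frame of ring_middle below -0.008 m or angle between covered_pot's own z axis and vertical above 0.15 rad).
It fails at once if the wide pan was lifted more than 8 mm off the plate's surface, tipped more than 0.15 rad or pushed off the plate (z of wide_pan in the frame of ring_middle above 0.008 m or z of wide_pan in the frame of ring_middle below -0.008 m or angle between wide_pan's own z axis and vertical above 0.15 rad).
It fails at once if the medium pot was dropped (over 0.7 m/s untouched) (linear speed of medium_pot above 0.7 m/s and contact force between the fingers and medium_pot below 0.01 N).
It fails at once if the small pot was dropped (over 0.7 m/s untouched) (linear speed of small_pot above 0.7 m/s and contact force between the fingers and small_pot below 0.01 N).
It fails at once if a bystander was moved more than 30 mm (distance of any of sanding_block, measuring_tape, tin, pencil, pliers from where it was at the start of the episode above 0.03 m).
It also fails if it takes over 72 s, if anything falls off the work surface, if the arm or the gripper's body presses on something with over 40 N, if the wrist force passes 120 N, or if a joint passes its speed limit or range.

ROBOT

A 6-joint arm with a two-finger parallel gripper is mounted at the origin on a cart in front of the work surface, level with it; the furniture and walls round the work are solid. World frame = base frame: x ahead of the robot, y to its left, z up, the work surface at z = 0. Lengths are in m, angles in rad, forces in N, time in s.
With the tool pointing down it reaches from about 0.3 to 0.85 m from the base axis. Payload 5.4 kg.
Tool frame: the origin (TCP) lies midway between the tips of the shut fingers; the grasp point (between the pads) lies 19 mm behind it; z points along the fingers, y is the direction in which the jaws open and shut (so a half turn about z gives the same grasp; the last joint's range is limited). The gripper opens to 85 mm and grips with 20 to 120 N. Pads are 22 mm wide; open, the fingers measure 114 mm over their backs; the gripper's body (76 mm by 85 mm) begins 54 mm behind the grasp point. The pads swing forward as they close: fully open they stand 13 mm farther back than shut.
Start: joints at [1.049, 0.158, 1.597, -0, 1.386, -0.21], TCP at [0.176, 0.547, 0.231] pointing down, gripper open.
Joint ranges: [-2.91, 2.91], [-0.94, 2.29], [0.18, 2.7], [-1.29, 4.43], [0.17, 2.64], [-3, 3]. Speed limits (rad/s): [2.57, 2.57, 3.14, 3.14, 3.14, 3.14].

INTERFACE

Orientations are given as a unit quaternion [w, x, y, z].
In Python, from plant import get_state, read_camera, sign_off, boxes_of, place_of gives the robot as it stands.
- The arm moves only by the tool step_arm, never from a script. Its argument "targets" is a list of rows, each an object of numbers: "grip": the opening, from 0 (shut) to 1 (fully open); "x", "y", "z": the shift along the world's x, y, z in units of 30 mm (1.0 is 30 mm); "rx", "ry", "rz": the turn, a rotation vector about the world's x, y, z in units of 8 degrees (1.0 is 8 degrees). In form: [{"grip": .., "x": .., "y": .., "z": .., "rx": .., "ry": .., "rz": ..}, ...]. A call has 1 to 10 rows; each row is the pose to reach, as a shift and turn from the pose commanded when the call began; what a row does not reach only later rows make up. A row lasts 1/8 s, in which the tool goes at most 62.5 mm and 10.7 degrees, less where a joint would pass 70% of its speed; a pose out of reach is approached as far as the arm can. A call with a gripper value outside its range is refused whole. The fingers move at their own pace and stop on an object; the grip force is fixed at half the most. Time passes only in rows, so rows that repeat a pose let the fingers close. It gives the time, the measured TCP pose, the force and the opening at its end, in the units of the state.
- get_state(): the state, without advancing time (a new reading comes with each control period).
- read_camera(name): name is "scene" or "top" or "wrist"; returns a dict with "image" (420x560x3 uint8, red, green, blue), "fx", "fy", "cx", "cy" (pixels), "R" (3x3) and "t" (3): a world point X has camera coordinates R X + t. Camera axes: x right, y down, z forward; pixel columns grow to the right and rows downward; lengths in m; the calibration is good to about 2 mm. A picture is of the moment at which its call begins. There is no depth.
- sign_off(): hands the job in, once; it reports no verdict.
Trained networks look in a picture, given as the dict that the camera call returned (one of the last four; its "shot" number tells which), for a name from the list of things; names that differ only in an ending like _2 or _b are one class to them, and where a whole thing is asked for, a point or a joint stands for the part that bears it (a point fixed in the world has none). Each returns a list of dicts, best first, with "conf" (0 to 1); they miss things now and then, are a little off and sometimes report something else, mostly with a low value. They report only what shows in the picture. A call takes as long as a camera call.
- boxes_of(picture, label): "bbox" ([left, top, right, bottom] in pixels, round what is visible of it).
- place_of(picture, label): "pixel" ([row, column] in pixels: a listed point, or the origin of a listed thing).
The state is a dict: "time_s": time; "joint_positions": joint angles; "joint_velocities": joint speeds; "joint_efforts": joint torques, N m; "eef_pos": TCP position; "tcp_rot": TCP orientation; "ft_force": force on the tool from outside, world axes, zero at the start; "ft_torque": the same for the moment, N m; "finger_gap": opening from 0.0 (shut) to 1.0 (fully open).
Only numpy, scipy, OpenCV 4.12 (cv2) and the standard library are available. Lean on these libraries where they do the work, as an engineer would, in place of code of your own. Each camera call takes 0.05 s, during which the arm holds its last target.

## Working session

There is one attempt and no reset: what is moved stays moved. The work goes in short steps, Python scripts to look and compute and a tool call to move; the robot and the scene stay as the last step left them, time stands still between calls to the robot, and variables do not carry over. Pictures are saved under pics/ and viewed, and the job is handed in when it is done.

Besides the shell and the picture viewer there is one more tool, called after ">>>" by a JSON object that holds its "name" and its "arguments". step_arm: Moves the arm, as the interface text tells. Its arguments: {"type":"object","properties":{"targets":{"type":"array","items":{"type":"object","properties":{"grip":{"type":"number"},"x":{"type":"number"},"y":{"type":"number"},"z":{"type":"number"},"rx":{"type":"number"},"ry":{"type":"number"},"rz":{"type":"number"}}}}},"required":["targets"]}

```bash
mkdir -p pics; cat > h.py <<'E'
import numpy as np, cv2
from plant import get_state, read_camera, sign_off, boxes_of, place_of
def save(p,n): cv2.imwrite('pics/'+n+'.png',cv2.cvtColor(p['image'],cv2.COLOR_RGB2BGR))
def at_z(p,rc,z):
    r,c=rc; R=np.array(p['R']);t=np.array(p['t'])
    d=R.T@np.array([(c-p['cx'])/p['fx'],(r-p['cy'])/p['fy'],1]); o=-R.T@t
    return o+d*(z-o[2])/d[2]
def proj(p,X):
    q=np.array(p['R'])@np.array(X)+np.array(p['t']); return (p['fy']*q[1]/q[2]+p['cy'],p['fx']*q[0]/q[2]+p['cx'])
Z=dict(plate=0,ring_middle=.02,ring_wide=.02,ring_empty=.02,covered_pot=.02,covered_pot_knob=.081,wide_pan=.02,wide_pan_handle=.058,medium_pot=0,medium_pot_handle=.064,small_pot=0,small_pot_handle=.084,sanding_block=0,measuring_tape=0,tin=0,pencil=0,pliers=0)
E
python3 - <<'E'
from h import *
s=get_state(); print(s['eef_pos'],s['tcp_rot'],s['finger_gap'])
for n in ['top','scene']:
    p=read_camera(n); save(p,n+'0'); print(n,-np.array(p['R']).T@p['t'])
    for k in Z:
        for r in place_of(p,k)[:2]: print(k,round(r['conf'],2),np.round(r['pixel']),np.round(at_z(p,r['pixel'],Z[k]),3))
E
```

```text
[0.17610589 0.54671659 0.23029618] [-3.46403767e-04  1.55269830e-01  9.87871617e-01 -9.09594113e-04] 1.0009254914180605
top [0.46066454 0.03478743 1.16806221]
ring_middle 0.53 [196. 373.] [ 0.579 -0.229  0.02 ]
ring_empty 0.58 [213. 232.] [0.539 0.138 0.02 ]
covered_pot 0.6 [214. 232.] [0.535 0.135 0.02 ]
wide_pan 0.92 [221. 170.] [0.52  0.293 0.02 ]
wide_pan_handle 0.59 [260. 180.] [0.423 0.26  0.058]
wide_pan_handle 0.53 [144. 404.] [ 0.709 -0.303  0.058]
medium_pot 0.81 [242. 391.] [ 0.46  -0.278  0.   ]
medium_pot_handle 0.76 [277. 391.] [ 0.375 -0.256  0.064]
small_pot 0.91 [178. 361.] [ 0.631 -0.202  0.   ]
small_pot 0.37 [278. 260.] [0.37  0.067 0.   ]
small_pot_handle 0.88 [195. 375.] [ 0.576 -0.218  0.084]
sanding_block 0.9 [270. 322.] [ 0.389 -0.095  0.   ]
measuring_tape 0.78 [145. 400.] [ 0.719 -0.307  0.   ]
tin 0.6 [140. 328.] [ 0.732 -0.117  0.   ]
pencil 0.68 [277. 259.] [0.373 0.069 0.   ]
pliers 0.58 [300. 144.] [0.32 0.36 0.  ]
scene [-0.09158002 -0.64285958  0.54954861]
plate 0.97 [218. 264.] [0.533 0.119 0.   ]
plate 0.48 [258. 434.] [ 0.708 -0.322  0.   ]
ring_m
[... 439 characters left out ...]
]
wide_pan_handle 0.87 [198. 202.] [0.414 0.254 0.058]
medium_pot 0.96 [299. 355.] [ 0.448 -0.28   0.   ]
medium_pot 0.33 [253. 376.] [ 0.622 -0.212  0.   ]
medium_pot_handle 0.96 [286. 325.] [ 0.372 -0.26   0.064]
medium_pot_handle 0.22 [233. 366.] [ 0.593 -0.193  0.064]
small_pot 0.59 [250. 378.] [ 0.636 -0.206  0.   ]
small_pot_handle 0.62 [233. 366.] [ 0.565 -0.211  0.084]
sanding_block 0.96 [272. 275.] [ 0.386 -0.094  0.   ]
measuring_tape 0.81 [259. 438.] [ 0.71  -0.329  0.   ]
tin 0.61 [194. 222.] [0.539 0.341 0.   ]
tin 0.56 [193. 227.] [0.557 0.337 0.   ]
pencil 0.5 [246. 227.] [0.368 0.071 0.   ]
pencil 0.5 [207. 260.] [0.569 0.182 0.   ]
pliers 0.97 [214. 154.] [0.31  0.363 0.   ]
```

View pics/top0.png

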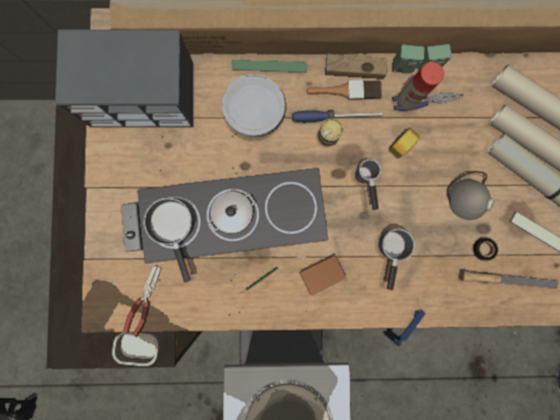

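View pics/scene0.png

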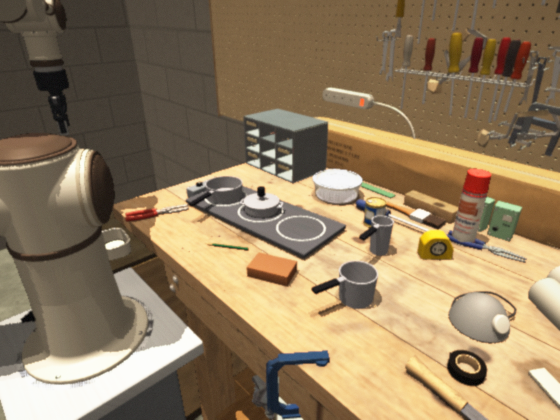

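```bash
python3 - <<'E'
from h import *
p=read_camera('top'); im=p['image']
c=im[155:290,115:340]; cv2.imwrite('pics/crop1.png',cv2.cvtColor(cv2.resize(c,None,fx=3.5,fy=3.5,interpolation=cv2.INTER_CUBIC),cv2.COLOR_RGB2BGR))
# rectify at z=.02: 1 px=1mm ; x 0.38..0.72, y -0.15..0.45
ys,xs=np.arange(.46,-.14,-.001),np.arange(.70,.38,-.001)
M1=np.zeros((len(xs),len(ys)),np.float32);M2=M1.copy()
R=np.array(p['R']);t=np.array(p['t'])
X,Y=np.meshgrid(xs,ys,indexing='ij')
q=np.stack([X,Y,np.full_like(X,.02)],-1)@R.T+t
u=p['fx']*q[...,0]/q[...,2]+p['cx'];v=p['fy']*q[...,1]/q[...,2]+p['cy']
o=cv2.remap(im,u.astype(np.float32),v.astype(np.float32),cv2.INTER_CUBIC)
cv2.imwrite('pics/rect1.png',cv2.cvtColor(o,cv2.COLOR_RGB2BGR))
E
```

```text
(no output)
```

View pics/rect1.png

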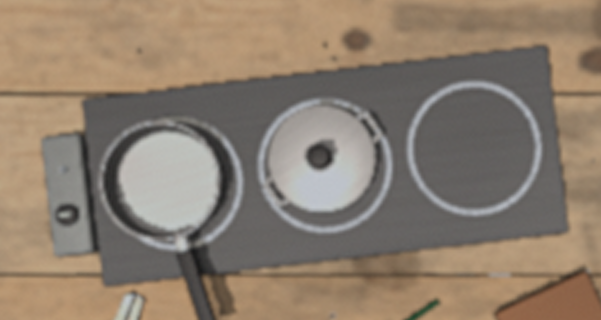

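View pics/crop1.png

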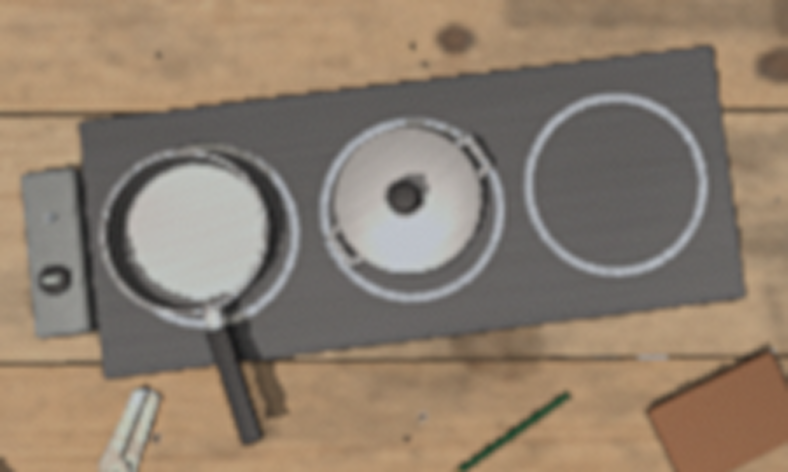

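```bash
cat >> h.py <<'E'
def tri(ps):
    A=[];b=[]
    for p,rc in ps:
        R=np.array(p['R']);t=np.array(p['t']);d=R.T@np.array([(rc[1]-p['cx'])/p['fx'],(rc[0]-p['cy'])/p['fy'],1]);d/=np.linalg.norm(d);o=-R.T@t
        P=np.eye(3)-np.outer(d,d);A.append(P);b.append(P@o)
    return np.linalg.lstsq(np.vstack(A),np.hstack(b),rcond=None)[0]
E
python3 - <<'E'
from h import *
a=read_camera('top');b=read_camera('scene')
for n in ['covered_pot_knob','covered_pot','wide_pan','wide_pan_handle','medium_pot','medium_pot_handle','small_pot','small_pot_handle']:
    r=place_of(a,n);q=place_of(b,n)
    for P,l in((a,r),(b,q)):
        for e in l[:1]: print(n,round(e['conf'],2),np.round(e['pixel'],1),np.round(at_z(P,e['pixel'],Z[n]),3))
    if r and q: print('  tri',np.round(tri([(a,r[0]['pixel']),(b,q[0]['pixel'])]),3))
print('knob top by eye',at_z(a,(155+197/3.5,115+404/3.5),.094))
for (nm,r0,r1,c0,c1) in [('s',165,275,175,290),('m',215,310,290,400)]:
    im=b['image'][r0:r1,c0:c1];cv2.imwrite(f'pics/sc_{nm}.png',cv2.cvtColor(cv2.resize(im,None,fx=5,fy=5,interpolation=cv2.INTER_CUBIC),cv2.COLOR_RGB2BGR))
im=a['image'][150:300,330:430];cv2.imwrite('pics/tp.png',cv2.cvtColor(cv2.resize(im,None,fx=4,fy=4,interpolation=cv2.INTER_CUBIC),cv2.COLOR_RGB2BGR))
E
```

```text
covered_pot_knob 0.57 [210.7 227.7] [0.54  0.141 0.081]
covered_pot_knob 0.92 [189.1 261.5] [0.548 0.144 0.081]
  tri [0.541 0.14  0.085]
covered_pot 0.69 [212.4 231.1] [0.54  0.139 0.02 ]
covered_pot 0.93 [207.4 260.9] [0.547 0.149 0.02 ]
  tri [0.539 0.138 0.027]
wide_pan 0.94 [221.3 169.9] [0.518 0.294 0.02 ]
wide_pan 0.78 [192.6 222.2] [0.522 0.313 0.02 ]
  tri [0.515 0.294 0.029]
wide_pan_handle 0.56 [259.9 180.6] [0.422 0.258 0.058]
wide_pan_handle 0.64 [195.8 200.8] [0.419 0.269 0.058]
  tri [0.419 0.26  0.061]
medium_pot 0.65 [241.6 391.4] [ 0.461 -0.278  0.   ]
medium_pot 0.94 [297.7 355.4] [ 0.451 -0.278  0.   ]
  tri [ 0.459 -0.277 -0.005]
medium_pot_handle 0.91 [276.6 389.4] [ 0.376 -0.253  0.064]
medium_pot_handle 0.7 [283.8 327.2] [ 0.38  -0.257  0.064]
  tri [ 0.378 -0.255  0.064]
small_pot 0.7 [173.5 364.4] [ 0.642 -0.211  0.   ]
small_pot 0.83 [250.7 376.4] [ 0.632 -0.204  0.   ]
  tri [ 0.638 -0.207 -0.   ]
small_pot_handle 0.96 [197.8 378.3] [ 0.569 -0.226  0.084]
small_pot_handle 0.85 [232.4 366.4] [ 0.568 -0.211  0.084]
  tri [ 0.564 -0.22   0.091]
knob top by eye [0.53741583 0.13347505 0.094     ]
```

View pics/tp.png

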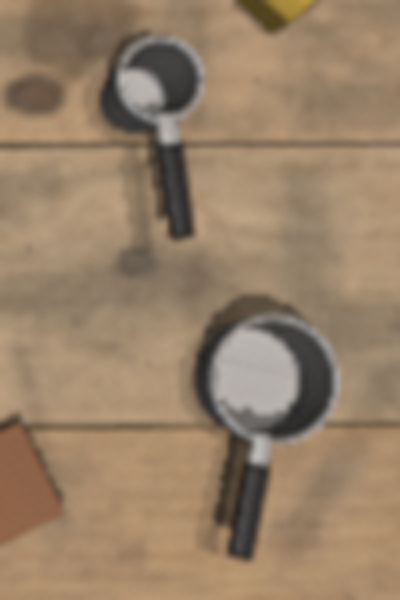

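```bash
python3 - <<'E'
from h import *
a=read_camera('top')
f=lambda x,y,z:np.round(at_z(a,(150+y/4,330+x/4),z),4)
print('med rim',f(270,377,.068),'hnd',f(258,465,.069),f(241,558,.069))
print('small rim',f(160,77,.088),'hnd',f(172,143,.089),f(181,237,.089))
g=lambda x,y,z:np.round(at_z(a,(155+y/3.5,115+x/3.5),z),4)
print('pan hnd',g(222,330,.063),g(252,440,.063))
print(get_state()['time_s'])
E
```

```text
med rim [ 0.4548 -0.2746  0.068 ] hnd [ 0.4012 -0.2653  0.069 ] [ 0.345  -0.2531  0.069 ]
small rim [ 0.6386 -0.2068  0.088 ] hnd [ 0.5977 -0.2129  0.089 ] [ 0.5401 -0.2169  0.089 ]
pan hnd [0.4477 0.2626 0.063 ] [0.3717 0.2411 0.063 ]
2.8
```

>>> {"name": "step_arm", "arguments": {"targets": [{"grip": 1,"x": 2,"y": -2,"z": 0},{"grip": 1,"x": 4,"y": -4,"z": 0},{"grip": 1,"x": 6,"y": -6,"z": 0},{"grip": 1,"x": 8,"y": -8,"z": 0},{"grip": 1,"x": 10,"y": -11,"z": 0},{"grip": 1,"x": 12,"y": -13.7,"z": -1},{"grip": 1,"x": 12.1,"y": -13.7,"z": -2},{"grip": 1,"x": 12.1,"y": -13.7,"z": -2},{"grip": 1,"x": 12.1,"y": -13.7,"z": -2}]}}

```text
schema error: expected keys grip, x, y, z, rx, ry, rz
```

>>> {"name": "step_arm", "arguments": {"targets": [{"grip": 1,"x": 2,"y": -2,"z": 0,"rx": 0,"ry": 0,"rz": 0},{"grip": 1,"x": 4,"y": -4,"z": 0,"rx": 0,"ry": 0,"rz": 0},{"grip": 1,"x": 6,"y": -6,"z": 0,"rx": 0,"ry": 0,"rz": 0},{"grip": 1,"x": 8,"y": -8,"z": 0,"rx": 0,"ry": 0,"rz": 0},{"grip": 1,"x": 10,"y": -11,"z": 0,"rx": 0,"ry": 0,"rz": 0},{"grip": 1,"x": 12.1,"y": -13.7,"z": -1,"rx": 0,"ry": 0,"rz": 0},{"grip": 1,"x": 12.1,"y": -13.7,"z": -2,"rx": 0,"ry": 0,"rz": 0},{"grip": 1,"x": 12.1,"y": -13.7,"z": -2,"rx": 0,"ry": 0,"rz": 0},{"grip": 1,"x": 12.1,"y": -13.7,"z": -2,"rx": 0,"ry": 0,"rz": 0}]}}

```text
time_s: 3.92
eef_pos: [0.5405, 0.1344, 0.1709]
tcp_rot: [0.0, 0.156, 0.988, 0.0]
ft_force: [0.3, -0.2, 0.1]
finger_gap: 0.998
```

```bash
python3 - <<'E'
from h import *
s=get_state();print(s['time_s'],s['eef_pos'],s['tcp_rot'],s['joint_positions'])
w=read_camera('wrist');save(w,'w1')
for n in ['covered_pot_knob']:
    for e in place_of(w,n)[:2]: print(n,e,at_z(w,e['pixel'],Z[n]))
print(proj(w,(.539,.136,.094)), -np.array(w['R']).T@w['t'])
E
```

```text
3.925 [0.54054959 0.13437934 0.1709059 ] [2.63120468e-04 1.55592692e-01 9.87821257e-01 9.75859528e-05] [ 2.66468640e-02  1.64893336e-01  1.71253918e+00  1.00942374e-04
  1.26360718e+00 -1.23172510e+00]
covered_pot_knob {'pixel': [204.6, 278.3], 'conf': 0.76} [0.53894943 0.13786429 0.081     ]
(np.float64(209.9496950608156), np.float64(276.15683141082326)) [0.4762413  0.15587253 0.31372596]
```

View pics/w1.png

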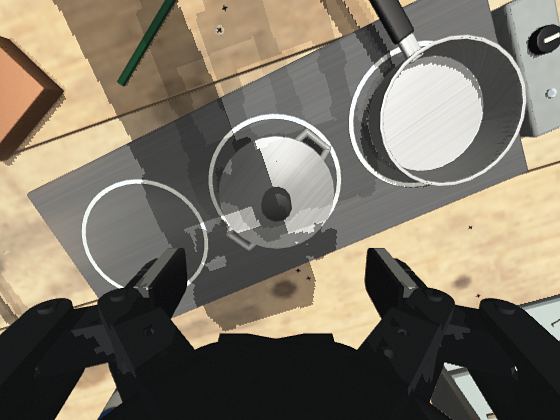

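```bash
python3 - <<'E'
from h import *
w=read_camera('wrist')
for n,r,c,z in [('empty',239.5,144.5,.02),('mid',180,275,.02),('panrim',111,453.5,.065),('hnd',10,391,.063),('hnd2',33,404,.063),('knobtop',204,276,.094)]: print(n,np.round(at_z(w,(r,c),z),4))
E
```

```text
empty [ 0.5472 -0.0148  0.02  ]
mid [0.5298 0.1352 0.02  ]
panrim [0.5132 0.2896 0.065 ]
hnd [0.4281 0.2588 0.063 ]
hnd2 [0.4461 0.2648 0.063 ]
knobtop [0.5342 0.1349 0.094 ]
```

>>> {"name": "step_arm", "arguments": {"targets": [{"grip": 1,"x": -0.05,"y": 0.07,"z": -0.8,"rx": 0,"ry": 0,"rz": 0},{"grip": 1,"x": -0.05,"y": 0.07,"z": -1.6,"rx": 0,"ry": 0,"rz": 0},{"grip": 1,"x": -0.05,"y": 0.07,"z": -2.4,"rx": 0,"ry": 0,"rz": 0},{"grip": 1,"x": -0.05,"y": 0.07,"z": -3.0,"rx": 0,"ry": 0,"rz": 0},{"grip": 1,"x": -0.05,"y": 0.07,"z": -3.5,"rx": 0,"ry": 0,"rz": 0},{"grip": 1,"x": -0.05,"y": 0.07,"z": -3.5,"rx": 0,"ry": 0,"rz": 0},{"grip": 1,"x": -0.05,"y": 0.07,"z": -3.5,"rx": 0,"ry": 0,"rz": 0}]}}

```text
time_s: 4.95
eef_pos: [0.5386, 0.1385, 0.0671]
tcp_rot: [0.001, 0.155, 0.988, 0.0]
ft_force: [-0.3, -0.1, -0.2]
finger_gap: 1.001
```

>>> {"name": "step_arm", "arguments": {"targets": [{"grip": 0.6,"x": 0,"y": -0.07,"z": 0,"rx": 0,"ry": 0,"rz": 0},{"grip": 0.4,"x": 0,"y": -0.07,"z": 0,"rx": 0,"ry": 0,"rz": 0},{"grip": 0.3,"x": 0,"y": -0.07,"z": 0,"rx": 0,"ry": 0,"rz": 0},{"grip": 0.2,"x": 0,"y": -0.07,"z": 0,"rx": 0,"ry": 0,"rz": 0},{"grip": 0.2,"x": 0,"y": -0.07,"z": 0,"rx": 0,"ry": 0,"rz": 0},{"grip": 0.1,"x": 0,"y": -0.07,"z": 0,"rx": 0,"ry": 0,"rz": 0},{"grip": 0.0,"x": 0,"y": -0.07,"z": 0,"rx": 0,"ry": 0,"rz": 0},{"grip": 0.0,"x": 0,"y": -0.07,"z": 0,"rx": 0,"ry": 0,"rz": 0}]}}

```text
time_s: 5.95
eef_pos: [0.5381, 0.1361, 0.0666]
tcp_rot: [0.0, 0.155, 0.988, -0.0]
ft_force: [-3.2, -2.7, 5.3]
finger_gap: 0.262
```

```bash
python3 - <<'E'
from h import *
s=get_state();print(s['time_s'],s['eef_pos'],s['finger_gap'],s['ft_force'])
w=read_camera('wrist');save(w,'w2');t=read_camera('top')
cv2.imwrite('pics/t2.png',cv2.cvtColor(cv2.resize(t['image'][155:290,115:340],None,fx=3.5,fy=3.5),cv2.COLOR_RGB2BGR))
E
```

```text
5.95 [0.53809215 0.13610027 0.06664764] 0.2618941913772161 [-3.20884671 -2.6906617   5.26961942]
```

View pics/w2.png

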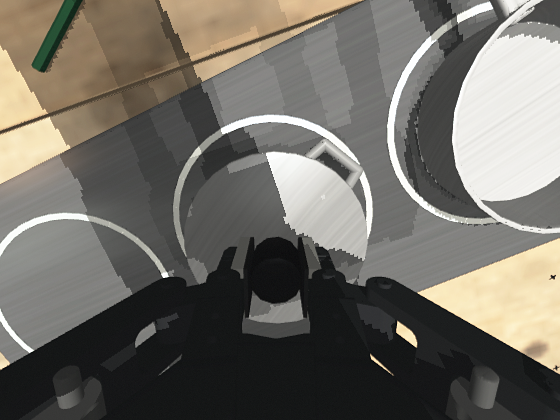

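>>> {"name": "step_arm", "arguments": {"targets": [{"grip": 0,"x": 0.02,"y": -0.2,"z": 0,"rx": 0,"ry": 0,"rz": 0},{"grip": 0,"x": 0.05,"y": -0.6,"z": 0,"rx": 0,"ry": 0,"rz": 0},{"grip": 0,"x": 0.1,"y": -1.1,"z": 0,"rx": 0,"ry": 0,"rz": 0},{"grip": 0,"x": 0.15,"y": -1.6,"z": 0,"rx": 0,"ry": 0,"rz": 0},{"grip": 0,"x": 0.2,"y": -2.1,"z": 0,"rx": 0,"ry": 0,"rz": 0},{"grip": 0,"x": 0.25,"y": -2.6,"z": 0,"rx": 0,"ry": 0,"rz": 0},{"grip": 0,"x": 0.3,"y": -3.1,"z": 0,"rx": 0,"ry": 0,"rz": 0},{"grip": 0,"x": 0.35,"y": -3.6,"z": 0,"rx": 0,"ry": 0,"rz": 0},{"grip": 0,"x": 0.4,"y": -4.1,"z": 0,"rx": 0,"ry": 0,"rz": 0},{"grip": 0,"x": 0.43,"y": -4.5,"z": 0,"rx": 0,"ry": 0,"rz": 0}]}}

```text
time_s: 7.3
eef_pos: [0.5511, 0.0009, 0.0666]
tcp_rot: [0.0, 0.156, 0.988, 0.001]
ft_force: [-0.3, 11.4, 11.1]
finger_gap: 0.257
```

>>> {"name": "step_arm", "arguments": {"targets": [{"grip": 0,"x": 0.03,"y": -0.3,"z": 0,"rx": 0,"ry": 0,"rz": 0},{"grip": 0,"x": 0.04,"y": -0.5,"z": 0,"rx": 0,"ry": 0,"rz": 0},{"grip": 0,"x": 0.04,"y": -0.5,"z": 0,"rx": 0,"ry": 0,"rz": 0}]}}

```text
time_s: 7.68
eef_pos: [0.5524, -0.0147, 0.0666]
tcp_rot: [0.0, 0.156, 0.988, -0.0]
ft_force: [0.3, 2.0, 5.0]
finger_gap: 0.262
```

```bash
python3 - <<'E'
from h import *
s=get_state();print(s['time_s'],s['eef_pos'],s['finger_gap'],s['ft_force'])
w=read_camera('wrist');save(w,'w3');t=read_camera('scene');save(t,'s3')
E
```

```text
7.675 [ 0.55235857 -0.01469078  0.06661778] 0.2618707896828387 [0.33646252 1.96290577 5.00605049]
```

View pics/w3.png

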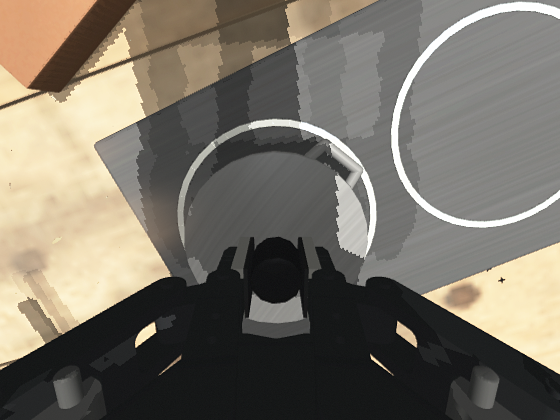

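View pics/s3.png

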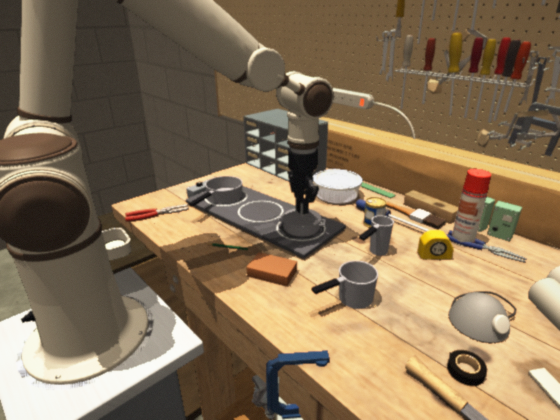

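>>> {"name": "step_arm", "arguments": {"targets": [{"grip": 0.5,"x": 0,"y": 0,"z": 0,"rx": 0,"ry": 0,"rz": 0},{"grip": 0.7,"x": 0,"y": 0,"z": 0,"rx": 0,"ry": 0,"rz": 0},{"grip": 0.7,"x": 0,"y": 0,"z": 0,"rx": 0,"ry": 0,"rz": 0},{"grip": 0.8,"x": 0,"y": 0,"z": 0,"rx": 0,"ry": 0,"rz": 0},{"grip": 0.8,"x": 0,"y": 0,"z": 0.6,"rx": 0,"ry": 0,"rz": 0},{"grip": 0.8,"x": 0,"y": 0,"z": 1.6,"rx": 0,"ry": 0,"rz": 0},{"grip": 0.8,"x": 0,"y": 0,"z": 3,"rx": 0,"ry": 0,"rz": 0},{"grip": 0.8,"x": -2,"y": 1.5,"z": 3.5,"rx": 0,"ry": 0,"rz": 1},{"grip": 0.8,"x": -3,"y": 3,"z": 3.5,"rx": 0,"ry": 0,"rz": 2},{"grip": 0.8,"x": -3.5,"y": 4.5,"z": 3.5,"rx": 0,"ry": 0,"rz": 3}]}}

```text
time_s: 9.02
eef_pos: [0.446, 0.1224, 0.1731]
tcp_rot: [0.001, -0.055, 0.998, -0.0]
ft_force: [-0.0, 0.2, -0.3]
finger_gap: 0.797
```

>>> {"name": "step_arm", "arguments": {"targets": [{"grip": 0.8,"x": -0.5,"y": 1.5,"z": 0,"rx": 0,"ry": 0,"rz": 1},{"grip": 0.8,"x": -0.5,"y": 3,"z": 0,"rx": 0,"ry": 0,"rz": 1.7},{"grip": 0.8,"x": -0.5,"y": 4.0,"z": 0,"rx": 0,"ry": 0,"rz": 1.7},{"grip": 0.8,"x": -0.5,"y": 4.0,"z": 0,"rx": 0,"ry": 0,"rz": 1.7}]}}

```text
time_s: 9.52
eef_pos: [0.4321, 0.2428, 0.1726]
tcp_rot: [0.001, -0.173, 0.985, 0.0]
ft_force: [0.3, -0.3, -0.1]
finger_gap: 0.799
```

```bash
python3 - <<'E'
from h import *
s=get_state();print(s['time_s'],s['eef_pos'],s['tcp_rot'],s['finger_gap'],s['joint_positions'])
w=read_camera('wrist');save(w,'w4');t=read_camera('top')
cv2.imwrite('pics/t4.png',cv2.cvtColor(cv2.resize(t['image'][155:290,115:340],None,fx=3.5,fy=3.5),cv2.COLOR_RGB2BGR))
for n in ['wide_pan_handle','wide_pan']:
    for e in place_of(w,n)[:2]: print(n,e,at_z(w,e['pixel'],Z[n]))
E
```

```text
9.525 [0.43207354 0.24281879 0.17262648] [ 8.84288313e-04 -1.72960389e-01  9.84928378e-01  1.11864970e-04] 0.7993505332033175 [ 2.67623186e-01  3.61474536e-03  1.88113259e+00  6.00876669e-05
  1.25506356e+00 -1.65086103e+00]
wide_pan_handle {'pixel': [191.1, 297.8], 'conf': 0.66} [0.41816327 0.26017089 0.058     ]
wide_pan {'pixel': [273.3, 289.2], 'conf': 0.84} [0.51507586 0.2901797  0.02      ]
```

View pics/w4.png

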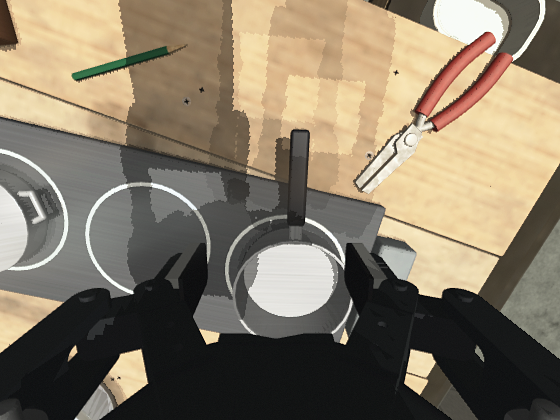

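View pics/t4.png

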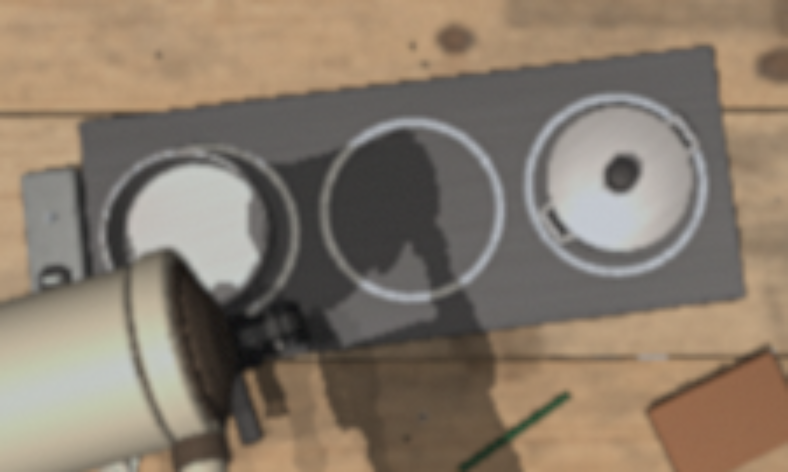

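```bash
python3 - <<'E'
from h import *
w=read_camera('wrist');t=read_camera('top')
g=lambda x,y,z:np.round(at_z(t,(155+y/3.5,115+x/3.5),z),4)
print('knob',g(622,174,.094),'lid',g(621,178,.057),'ring',g(616,185,.02),'mid',g(413,208,.02))
a=at_z(w,(131,300),.063);b=at_z(w,(222,297),.063);print(a,b,np.linalg.norm(a-b))
d=(b-a)/np.linalg.norm(b-a);print('dir',d,'grip',a+d*.052,'axis',a+d*.155)
print('midring wrist',at_z(w,(241,148.5),.02),'panrim',at_z(w,(295.5,294),.065))
E
```

```text
knob [ 0.5522 -0.016   0.094 ] lid [ 0.5525 -0.017   0.057 ] ring [ 0.5504 -0.015   0.02  ] mid [0.5346 0.1337 0.02  ]
[0.36927857 0.24062457 0.063     ] [0.44373572 0.26613457 0.063     ] 0.07870595240961965
dir [0.94601672 0.32411784 0.        ] grip [0.41847144 0.2574787  0.063     ] axis [0.51591116 0.29086283 0.063     ]
midring wrist [0.52930984 0.133475   0.02      ] panrim [0.51273805 0.2890307  0.065     ]
```

>>> {"name": "step_arm", "arguments": {"targets": [{"grip": 0.6,"x": -0.43,"y": 0.54,"z": -1,"rx": 0,"ry": 0,"rz": 0},{"grip": 0.6,"x": -0.43,"y": 0.54,"z": -2.2,"rx": 0,"ry": 0,"rz": 0},{"grip": 0.6,"x": -0.43,"y": 0.54,"z": -3.2,"rx": 0,"ry": 0,"rz": 0},{"grip": 0.6,"x": -0.43,"y": 0.54,"z": -4.0,"rx": 0,"ry": 0,"rz": 0},{"grip": 0.6,"x": -0.43,"y": 0.54,"z": -4.4,"rx": 0,"ry": 0,"rz": 0},{"grip": 0.5,"x": -0.43,"y": 0.54,"z": -4.4,"rx": 0,"ry": 0,"rz": 0},{"grip": 0.4,"x": -0.43,"y": 0.54,"z": -4.4,"rx": 0,"ry": 0,"rz": 0}]}}

```text
time_s: 10.7
eef_pos: [0.4201, 0.2576, 0.0404]
tcp_rot: [0.001, -0.171, 0.985, 0.0]
ft_force: [-0.5, 0.5, 0.0]
finger_gap: 0.396
```

```bash
python3 - <<'E'
from h import *
s=get_state();print(s['time_s'],s['eef_pos'],s['finger_gap'],s['ft_force'])
w=read_camera('wrist');save(w,'w5')
E
```

```text
10.7 [0.42009364 0.25758963 0.04037957] 0.3958889397285897 [-0.50531142  0.46604672  0.02825321]
```

View pics/w5.png

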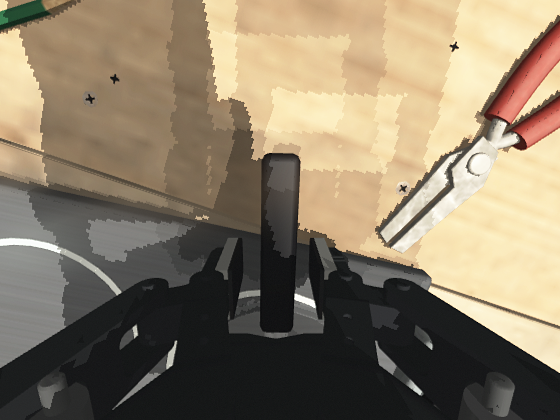

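Handle sits centred between the pads (col 280), well aligned. Close, then slide.

>>> {"name": "step_arm", "arguments": {"targets": [{"grip": 0.25,"x": 0,"y": 0,"z": 0,"rx": 0,"ry": 0,"rz": 0},{"grip": 0.1,"x": 0,"y": 0,"z": 0,"rx": 0,"ry": 0,"rz": 0},{"grip": 0,"x": 0,"y": 0,"z": 0,"rx": 0,"ry": 0,"rz": 0},{"grip": 0,"x": 0,"y": 0,"z": 0,"rx": 0,"ry": 0,"rz": 0},{"grip": 0,"x": 0,"y": 0,"z": 0,"rx": 0,"ry": 0,"rz": 0}]}}

```text
time_s: 11.38
eef_pos: [0.4197, 0.2575, 0.0401]
tcp_rot: [0.001, -0.171, 0.985, -0.0]
ft_force: [-0.1, -1.7, 6.9]
finger_gap: 0.174
```

>>> {"name": "step_arm", "arguments": {"targets": [{"grip": 0,"x": 0.02,"y": -0.15,"z": 0,"rx": 0,"ry": 0,"rz": 0},{"grip": 0,"x": 0.05,"y": -0.5,"z": 0,"rx": 0,"ry": 0,"rz": 0},{"grip": 0,"x": 0.1,"y": -1.0,"z": 0,"rx": 0,"ry": 0,"rz": 0},{"grip": 0,"x": 0.15,"y": -1.5,"z": 0,"rx": 0,"ry": 0,"rz": 0},{"grip": 0,"x": 0.2,"y": -2.0,"z": 0,"rx": 0,"ry": 0,"rz": 0},{"grip": 0,"x": 0.25,"y": -2.5,"z": 0,"rx": 0,"ry": 0,"rz": 0},{"grip": 0,"x": 0.3,"y": -3.0,"z": 0,"rx": 0,"ry": 0,"rz": 0},{"grip": 0,"x": 0.35,"y": -3.5,"z": 0,"rx": 0,"ry": 0,"rz": 0},{"grip": 0,"x": 0.4,"y": -4.0,"z": 0,"rx": 0,"ry": 0,"rz": 0},{"grip": 0,"x": 0.45,"y": -4.5,"z": 0,"rx": 0,"ry": 0,"rz": 0}]}}

```text
time_s: 12.62
eef_pos: [0.4332, 0.1229, 0.0399]
tcp_rot: [0.001, -0.172, 0.985, 0.001]
ft_force: [-0.6, 5.0, 3.9]
finger_gap: 0.174
```

>>> {"name": "step_arm", "arguments": {"targets": [{"grip": 0,"x": 0.05,"y": -0.4,"z": 0,"rx": 0,"ry": 0,"rz": 0},{"grip": 0,"x": 0.08,"y": -0.65,"z": 0,"rx": 0,"ry": 0,"rz": 0},{"grip": 0,"x": 0.08,"y": -0.7,"z": 0,"rx": 0,"ry": 0,"rz": 0},{"grip": 0,"x": 0.08,"y": -0.7,"z": 0,"rx": 0,"ry": 0,"rz": 0}]}}

```text
time_s: 13.12
eef_pos: [0.4357, 0.1018, 0.0399]
tcp_rot: [0.001, -0.171, 0.985, 0.0]
ft_force: [0.9, 4.3, 5.4]
finger_gap: 0.173
```

```bash
python3 - <<'E'
from h import *
s=get_state();print(s['time_s'],s['eef_pos'],s['tcp_rot'],s['finger_gap'],s['ft_force'])
w=read_camera('scene');save(w,'s6');t=read_camera('top')
cv2.imwrite('pics/s6c.png',cv2.cvtColor(cv2.resize(w['image'][160:280,170:330],None,fx=4.5,fy=4.5),cv2.COLOR_RGB2BGR))
cv2.imwrite('pics/t6.png',cv2.cvtColor(cv2.resize(t['image'][155:290,115:340],None,fx=3.5,fy=3.5),cv2.COLOR_RGB2BGR))
E
```

```text
13.125 [0.43571757 0.10175912 0.03985841] [ 9.09138846e-04 -1.71357503e-01  9.85208454e-01  2.84499405e-04] 0.17277190328179287 [0.93234239 4.31065864 5.40176148]
```

View pics/s6c.png

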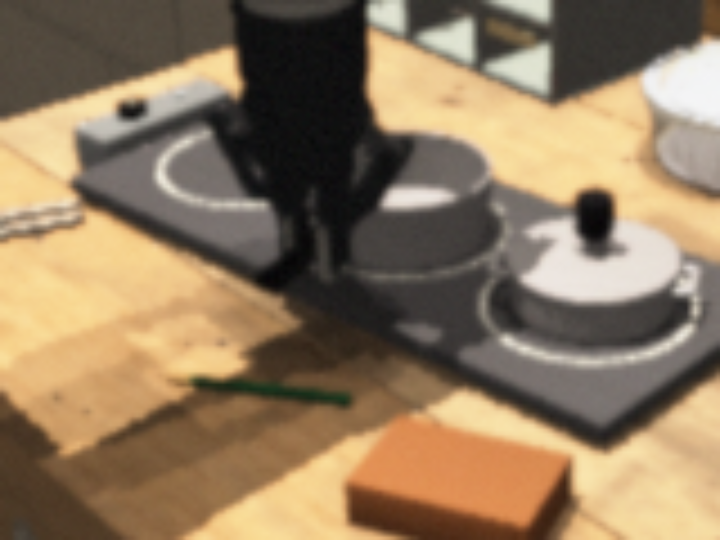

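View pics/t6.png

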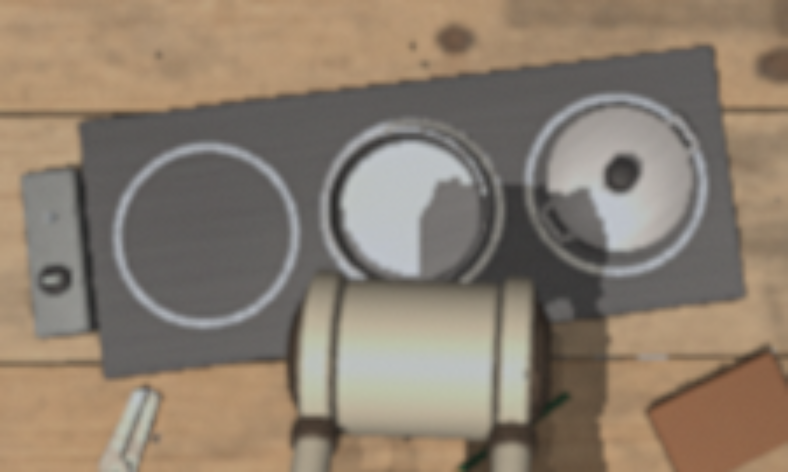

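>>> {"name": "step_arm", "arguments": {"targets": [{"grip": 0.25,"x": 0,"y": 0,"z": 0,"rx": 0,"ry": 0,"rz": 0},{"grip": 0.4,"x": 0,"y": 0,"z": 0,"rx": 0,"ry": 0,"rz": 0},{"grip": 0.5,"x": 0,"y": 0,"z": 0,"rx": 0,"ry": 0,"rz": 0},{"grip": 0.6,"x": 0,"y": 0,"z": 0,"rx": 0,"ry": 0,"rz": 0},{"grip": 0.6,"x": 0,"y": 0,"z": 0.8,"rx": 0,"ry": 0,"rz": 0},{"grip": 0.6,"x": 0,"y": 0,"z": 2,"rx": 0,"ry": 0,"rz": 0},{"grip": 0.6,"x": 0,"y": 0,"z": 4,"rx": 0,"ry": 0,"rz": 0},{"grip": 0.6,"x": 0,"y": 0,"z": 4.4,"rx": 0,"ry": 0,"rz": 0}]}}

```text
time_s: 14.22
eef_pos: [0.4378, 0.1014, 0.1757]
tcp_rot: [0.004, -0.171, 0.985, -0.001]
ft_force: [0.4, 0.2, -0.4]
finger_gap: 0.6
```

```bash
python3 - <<'E'
from h import *
s=get_state();print(s['time_s'],s['eef_pos'])
w=read_camera('wrist');save(w,'w7')
E
```

```text
14.225 [0.43775835 0.10135092 0.17567825]
```

View pics/w7.png

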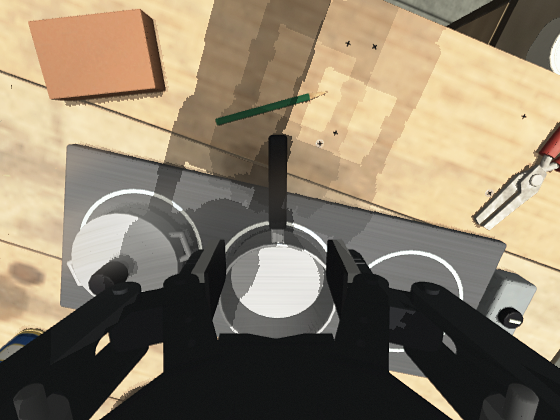

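>>> {"name": "step_arm", "arguments": {"targets": [{"grip": 0.6,"x": -0.3,"y": -1.8,"z": 0,"rx": 0,"ry": 0,"rz": -0.7},{"grip": 0.6,"x": -0.6,"y": -3.6,"z": 0,"rx": 0,"ry": 0,"rz": -1.5},{"grip": 0.6,"x": -0.9,"y": -5.4,"z": 0,"rx": 0,"ry": 0,"rz": -2.3},{"grip": 0.6,"x": -1.2,"y": -7.2,"z": 0,"rx": 0,"ry": 0,"rz": -3},{"grip": 0.6,"x": -1.5,"y": -9,"z": 0,"rx": 0,"ry": 0,"rz": -3.7},{"grip": 0.6,"x": -1.8,"y": -10.8,"z": 0,"rx": 0,"ry": 0,"rz": -4},{"grip": 0.6,"x": -2,"y": -11.9,"z": 0,"rx": 0,"ry": 0,"rz": -4},{"grip": 0.6,"x": -2,"y": -11.9,"z": 0,"rx": 0,"ry": 0,"rz": -4},{"grip": 0.6,"x": -2,"y": -11.9,"z": 0,"rx": 0,"ry": 0,"rz": -4}]}}

```text
time_s: 15.4
eef_pos: [0.3744, -0.2544, 0.1699]
tcp_rot: [-0.001, 0.107, 0.994, 0.001]
ft_force: [-0.4, -0.2, -0.3]
finger_gap: 0.599
```

```bash
python3 - <<'E'
from h import *
s=get_state();print(s['time_s'],s['eef_pos'],s['tcp_rot'],s['joint_positions'])
w=read_camera('wrist');save(w,'w8');t=read_camera('top')
cv2.imwrite('pics/t8.png',cv2.cvtColor(cv2.resize(t['image'][155:290,115:340],None,fx=3.5,fy=3.5,interpolation=cv2.INTER_CUBIC),cv2.COLOR_RGB2BGR))
for n in ['medium_pot_handle','medium_pot']:
    for e in place_of(w,n)[:1]: print(n,e,at_z(w,e['pixel'],Z[n]))
E
```

```text
15.4 [ 0.37444596 -0.25439592  0.16987263] [-9.91269789e-04  1.06851259e-01  9.94273883e-01  1.12754562e-03] [-8.65014424e-01 -1.07342306e-01  1.99321173e+00  2.88811994e-04
  1.25871328e+00 -2.22178833e+00]
medium_pot_handle {'pixel': [197.5, 270.2], 'conf': 0.71} [ 0.3691227  -0.25695709  0.064     ]
medium_pot {'pixel': [254.7, 268.7], 'conf': 0.82} [ 0.44980431 -0.277742    0.        ]
```

View pics/w8.png

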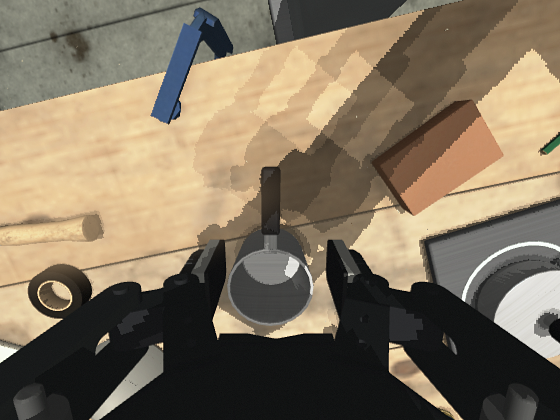

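View pics/t8.png

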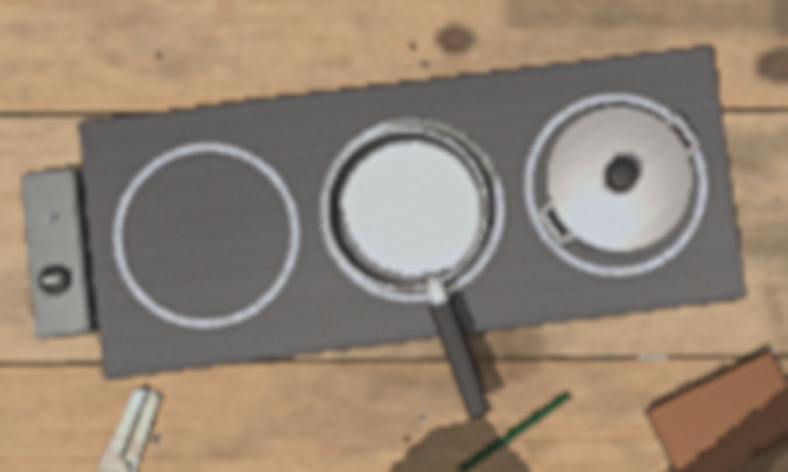

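```bash
python3 - <<'E'
from h import *
w=read_camera('wrist');t=read_camera('top')
g=lambda x,y,z:np.round(at_z(t,(155+y/3.5,115+x/3.5),z),4)
print('panrim',g(412,204,.065),'ring',g(413,208,.02),'floor',g(412,208,.024),'hnd',g(436,290,.063),g(479,415,.063))
a=at_z(w,(168,271.5),.069);b=at_z(w,(234,271),.069);print(a,b,np.linalg.norm(a-b));d=(b-a)/np.linalg.norm(b-a);print(d,a+d*.027,a+d*.112,'rim',at_z(w,(287,271),.068))
print(proj(w,(.3755,-.257,.064)))
E
```

```text
panrim [0.5345 0.1305 0.065 ] ring [0.5346 0.1337 0.02  ] floor [0.5343 0.1341 0.024 ] hnd [0.4741 0.1139 0.063 ] [0.387  0.0841 0.063 ]
[ 0.34476306 -0.25053221  0.069     ] [ 0.40130222 -0.26344407  0.069     ] 0.05799476492039876
[ 0.9749011  -0.22263838  0.        ] [ 0.37108539 -0.25654345  0.069     ] [ 0.45395198 -0.27546771  0.069     ] rim [ 0.45267468 -0.27480776  0.068     ]
(np.float64(203.17205066137436), np.float64(271.9220246961734))
```

>>> {"name": "step_arm", "arguments": {"targets": [{"grip": 0.6,"x": -0.06,"y": -0.07,"z": -1,"rx": 0,"ry": 0,"rz": 0},{"grip": 0.6,"x": -0.06,"y": -0.07,"z": -2.2,"rx": 0,"ry": 0,"rz": 0},{"grip": 0.6,"x": -0.06,"y": -0.07,"z": -3.2,"rx": 0,"ry": 0,"rz": 0},{"grip": 0.6,"x": -0.06,"y": -0.07,"z": -3.9,"rx": 0,"ry": 0,"rz": 0},{"grip": 0.5,"x": -0.06,"y": -0.07,"z": -4.1,"rx": 0,"ry": 0,"rz": 0},{"grip": 0.4,"x": -0.06,"y": -0.07,"z": -4.1,"rx": 0,"ry": 0,"rz": 0},{"grip": 0.4,"x": -0.06,"y": -0.07,"z": -4.1,"rx": 0,"ry": 0,"rz": 0}]}}

```text
time_s: 16.58
eef_pos: [0.3739, -0.2583, 0.0494]
tcp_rot: [0.001, 0.107, 0.994, -0.001]
ft_force: [0.5, -0.3, -0.6]
finger_gap: 0.396
```

```bash
python3 - <<'E'
from h import *
w=read_camera('wrist');save(w,'w9')
E
```

```text
(no output)
```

View pics/w9.png

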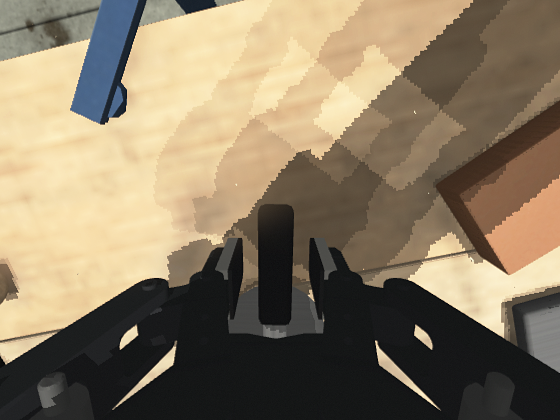

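>>> {"name": "step_arm", "arguments": {"targets": [{"grip": 0.3,"x": 0,"y": 0,"z": -0.12,"rx": 0,"ry": 0,"rz": 0},{"grip": 0.1,"x": 0,"y": 0,"z": -0.12,"rx": 0,"ry": 0,"rz": 0},{"grip": 0,"x": 0,"y": 0,"z": -0.12,"rx": 0,"ry": 0,"rz": 0},{"grip": 0,"x": 0,"y": 0,"z": -0.12,"rx": 0,"ry": 0,"rz": 0},{"grip": 0,"x": 0,"y": 0,"z": -0.12,"rx": 0,"ry": 0,"rz": 0},{"grip": 0,"x": 0,"y": 0,"z": 0.1,"rx": 0,"ry": 0,"rz": 0},{"grip": 0,"x": 0,"y": 0,"z": 0.7,"rx": 0,"ry": 0,"rz": 0},{"grip": 0,"x": 0,"y": 0,"z": 1.6,"rx": 0,"ry": 0,"rz": 0},{"grip": 0,"x": 0,"y": 0,"z": 2.6,"rx": 0,"ry": 0,"rz": 0},{"grip": 0,"x": 0,"y": 0,"z": 3.6,"rx": 0,"ry": 0,"rz": 0}]}}

```text
time_s: 17.88
eef_pos: [0.3727, -0.2572, 0.1571]
tcp_rot: [-0.001, 0.107, 0.994, 0.0]
ft_force: [0.2, -0.3, -2.6]
finger_gap: 0.168
```

>>> {"name": "step_arm", "arguments": {"targets": [{"grip": 0,"x": 0,"y": 0,"z": 0.6,"rx": 0,"ry": 0,"rz": 0},{"grip": 0,"x": 0,"y": 0,"z": 1,"rx": 0,"ry": 0,"rz": 0},{"grip": 0,"x": 0,"y": 0,"z": 1,"rx": 0,"ry": 0,"rz": 0},{"grip": 0,"x": 0,"y": 0,"z": 1,"rx": 0,"ry": 0,"rz": 0}]}}

```text
time_s: 18.38
eef_pos: [0.3727, -0.2571, 0.1852]
tcp_rot: [-0.001, 0.107, 0.994, 0.001]
ft_force: [-0.1, -0.4, -1.4]
finger_gap: 0.171
```

```bash
python3 - <<'E'
from h import *
s=get_state();print(s['time_s'],s['eef_pos'],s['tcp_rot'],s['finger_gap'],s['ft_force'],s['ft_torque'])
w=read_camera('scene');save(w,'s10')
t=read_camera('top')
cv2.imwrite('pics/t10.png',cv2.cvtColor(cv2.resize(t['image'][200:330,330:450],None,fx=4,fy=4,interpolation=cv2.INTER_CUBIC),cv2.COLOR_RGB2BGR))
E
```

```text
18.375 [ 0.3726948  -0.25707565  0.1852154 ] [-7.79114964e-04  1.06833331e-01  9.94276375e-01  7.23353086e-04] 0.1713392626887644 [-0.11479932 -0.40492057 -1.44656366] [0.03813947 0.17106066 0.051889  ]
```

View pics/s10.png

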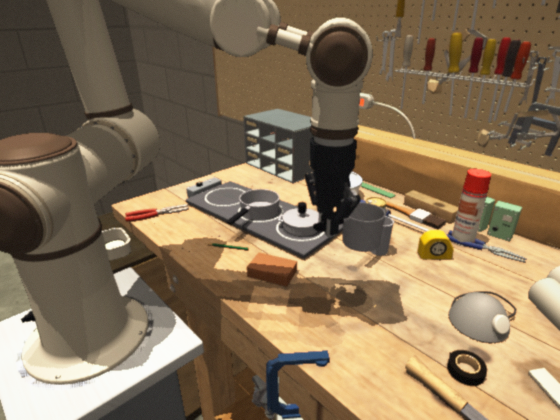

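View pics/t10.png

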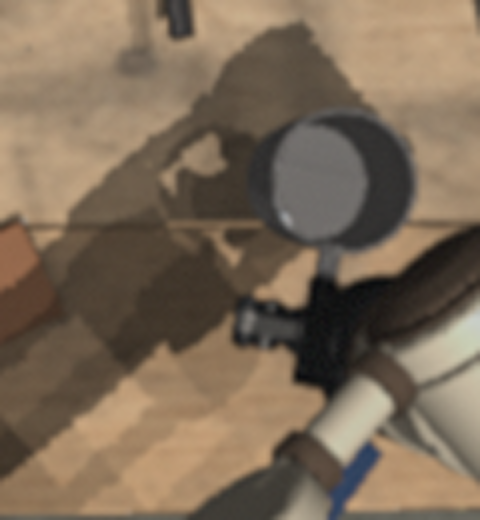

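```bash
python3 - <<'E'
from h import *
t=read_camera('top')
print(at_z(t,(200+179/4,330+333/4),.207), get_state()['time_s'])
E
```

```text
[ 0.45413815 -0.26972524  0.207     ] 18.525
```

>>> {"name": "step_arm", "arguments": {"targets": [{"grip": 0,"x": 0.1,"y": 0.4,"z": 0,"rx": 0,"ry": 0,"rz": 0},{"grip": 0,"x": 0.3,"y": 1.4,"z": 0,"rx": 0,"ry": 0,"rz": 0},{"grip": 0,"x": 0.6,"y": 2.8,"z": 0,"rx": 0,"ry": 0,"rz": 0},{"grip": 0,"x": 0.9,"y": 4.3,"z": 0,"rx": 0,"ry": 0,"rz": 0},{"grip": 0,"x": 1.2,"y": 5.8,"z": 0,"rx": 0,"ry": 0,"rz": 0},{"grip": 0,"x": 1.5,"y": 7.3,"z": 0,"rx": 0,"ry": 0,"rz": 0},{"grip": 0,"x": 1.8,"y": 8.8,"z": 0,"rx": 0,"ry": 0,"rz": 0},{"grip": 0,"x": 2.1,"y": 10.3,"z": 0,"rx": 0,"ry": 0,"rz": 0},{"grip": 0,"x": 2.4,"y": 11.8,"z": 0,"rx": 0,"ry": 0,"rz": 0},{"grip": 0,"x": 2.6,"y": 12.9,"z": 0,"rx": 0,"ry": 0,"rz": 0}]}}

```text
time_s: 19.77
eef_pos: [0.4506, 0.132, 0.1861]
tcp_rot: [-0.0, 0.106, 0.994, 0.0]
ft_force: [0.4, 0.3, -2.0]
finger_gap: 0.176
```

>>> {"name": "step_arm", "arguments": {"targets": [{"grip": 0,"x": 0.07,"y": 0.5,"z": 0,"rx": 0,"ry": 0,"rz": 0},{"grip": 0,"x": 0.07,"y": 0.6,"z": 0,"rx": 0,"ry": 0,"rz": 0},{"grip": 0,"x": 0.07,"y": 0.6,"z": -1,"rx": 0,"ry": 0,"rz": 0},{"grip": 0,"x": 0.07,"y": 0.6,"z": -1.6,"rx": 0,"ry": 0,"rz": 0},{"grip": 0,"x": 0.07,"y": 0.6,"z": -1.6,"rx": 0,"ry": 0,"rz": 0},{"grip": 0,"x": 0.07,"y": 0.6,"z": -1.6,"rx": 0,"ry": 0,"rz": 0}]}}

```text
time_s: 20.52
eef_pos: [0.4539, 0.1468, 0.1392]
tcp_rot: [0.001, 0.107, 0.994, 0.0]
ft_force: [0.6, -0.3, -1.9]
finger_gap: 0.174
```

```bash
python3 - <<'E'
from h import *
s=get_state();print(s['time_s'],s['eef_pos'],s['tcp_rot'],s['finger_gap'],s['ft_force'])
w=read_camera('scene');cv2.imwrite('pics/s11.png',cv2.cvtColor(cv2.resize(w['image'][140:280,170:330],None,fx=4,fy=4,interpolation=cv2.INTER_CUBIC),cv2.COLOR_RGB2BGR))
t=read_camera('top')
cv2.imwrite('pics/t11.png',cv2.cvtColor(cv2.resize(t['image'][155:290,160:340],None,fx=4,fy=4,interpolation=cv2.INTER_CUBIC),cv2.COLOR_RGB2BGR))
E
```

```text
20.525 [0.45389492 0.1467787  0.13918706] [6.59977687e-04 1.07304760e-01 9.94225957e-01 1.33956061e-05] 0.17434108991674804 [ 0.59296055 -0.29896597 -1.88596225]
```

View pics/s11.png

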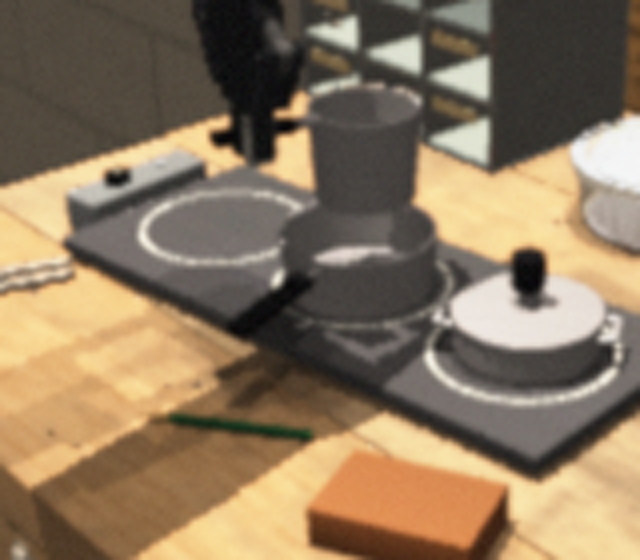

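View pics/t11.png

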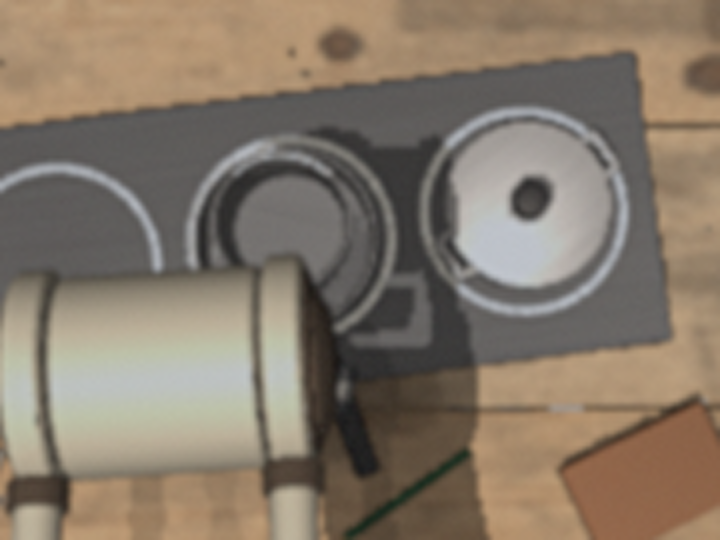

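```bash
python3 - <<'E'
from h import *
t=read_camera('top');w=read_camera('scene')
r,c=proj(t,(.5345,.1325,.161));print('top expected',(c-160)*4,(r-155)*4)
r,c=proj(t,(.5345,.1325,.065));print('top panrim',(c-160)*4,(r-155)*4)
for z in(.093,.065):
  r,c=proj(w,(.5345,.1325,z));print('scene',z,(c-170)*4,(r-140)*4)
r,c=proj(w,(.5345,.1325,.161));print('scene pot rim',(c-170)*4,(r-140)*4)
E
```

```text
top expected 272.459584677527 221.88478998976439
top panrim 287.64522639495544 233.19370909917006
scene 0.093 361.8614318209716 191.44597388105421
scene 0.065 363.07770303239045 226.90820155620077
scene pot rim 358.7844450349087 101.73176792406991
```

```bash
python3 - <<'E'
from h import *
t=read_camera('top')
im=t['image'][180:240,200:265]; im=cv2.convertScaleAbs(im,alpha=1.6,beta=0)
cv2.imwrite('pics/t12.png',cv2.cvtColor(cv2.resize(im,None,fx=9,fy=9,interpolation=cv2.INTER_CUBIC),cv2.COLOR_RGB2BGR))
for c in((.5345,.1325,.161),):
  r,cc=proj(t,c);print((cc-200)*9,(r-180)*9, .04*t['fx']/1.007*9)
E
```

```text
253.03406552443576 274.24077747696987 160.18984349768147
```

View pics/t12.png

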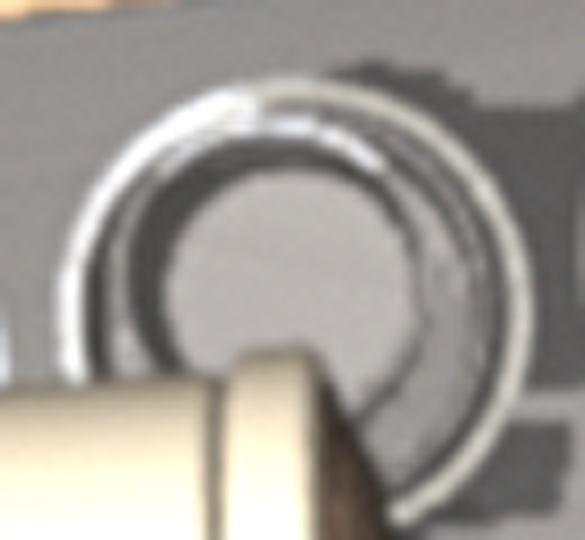

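>>> {"name": "step_arm", "arguments": {"targets": [{"grip": 0,"x": 0.03,"y": 0.12,"z": -0.3,"rx": 0,"ry": 0,"rz": 0},{"grip": 0,"x": 0.03,"y": 0.12,"z": -0.8,"rx": 0,"ry": 0,"rz": 0},{"grip": 0,"x": 0.03,"y": 0.12,"z": -1.3,"rx": 0,"ry": 0,"rz": 0},{"grip": 0,"x": 0.03,"y": 0.12,"z": -1.7,"rx": 0,"ry": 0,"rz": 0},{"grip": 0,"x": 0.03,"y": 0.12,"z": -2.0,"rx": 0,"ry": 0,"rz": 0},{"grip": 0,"x": 0.03,"y": 0.12,"z": -2.15,"rx": 0,"ry": 0,"rz": 0},{"grip": 0,"x": 0.03,"y": 0.12,"z": -2.2,"rx": 0,"ry": 0,"rz": 0},{"grip": 0,"x": 0.03,"y": 0.12,"z": -2.2,"rx": 0,"ry": 0,"rz": 0}]}}

```text
time_s: 21.78
eef_pos: [0.4545, 0.151, 0.0726]
tcp_rot: [0.0, 0.107, 0.994, 0.0]
ft_force: [0.2, 0.1, -1.5]
finger_gap: 0.173
```

>>> {"name": "step_arm", "arguments": {"targets": [{"grip": 0,"x": 0,"y": 0,"z": -0.05,"rx": 0,"ry": 0,"rz": 0},{"grip": 0,"x": 0,"y": 0,"z": -0.08,"rx": 0,"ry": 0,"rz": 0},{"grip": 0,"x": 0,"y": 0,"z": -0.08,"rx": 0,"ry": 0,"rz": 0}]}}

```text
time_s: 22.15
eef_pos: [0.4542, 0.1509, 0.0699]
tcp_rot: [0.0, 0.107, 0.994, -0.0]
ft_force: [-0.8, 0.1, -2.4]
finger_gap: 0.169
```

>>> {"name": "step_arm", "arguments": {"targets": [{"grip": 0,"x": 0,"y": 0,"z": -0.05,"rx": 0,"ry": 0,"rz": 0},{"grip": 0,"x": 0,"y": 0,"z": -0.07,"rx": 0,"ry": 0,"rz": 0},{"grip": 0,"x": 0,"y": 0,"z": -0.07,"rx": 0,"ry": 0,"rz": 0}]}}

```text
time_s: 22.52
eef_pos: [0.4543, 0.1511, 0.0687]
tcp_rot: [-0.0, 0.107, 0.994, -0.0]
ft_force: [-4.5, -0.0, 8.1]
finger_gap: 0.174
```

```bash
python3 - <<'E'
from h import *
s=get_state();print(s['time_s'],s['eef_pos'],s['ft_force'],s['ft_torque'])
w=read_camera('scene');cv2.imwrite('pics/s13.png',cv2.cvtColor(cv2.resize(w['image'][140:280,170:330],None,fx=4,fy=4,interpolation=cv2.INTER_CUBIC),cv2.COLOR_RGB2BGR))
E
```

```text
22.525 [0.45428072 0.15107156 0.06871384] [-4.49146527 -0.03151081  8.09847617] [-0.03874582  0.69727088  0.00334054]
```

View pics/s13.png

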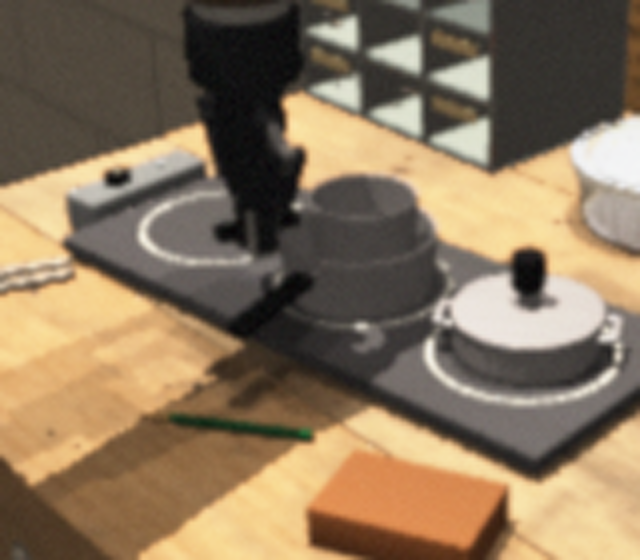

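>>> {"name": "step_arm", "arguments": {"targets": [{"grip": 0.2,"x": 0,"y": 0,"z": 0.03,"rx": 0,"ry": 0,"rz": 0},{"grip": 0.3,"x": 0,"y": 0,"z": 0.03,"rx": 0,"ry": 0,"rz": 0},{"grip": 0.4,"x": 0,"y": 0,"z": 0.03,"rx": 0,"ry": 0,"rz": 0},{"grip": 0.45,"x": 0,"y": 0,"z": 0.03,"rx": 0,"ry": 0,"rz": 0},{"grip": 0.45,"x": 0,"y": 0,"z": 0.6,"rx": 0,"ry": 0,"rz": 0},{"grip": 0.45,"x": 0,"y": 0,"z": 1.8,"rx": 0,"ry": 0,"rz": 0},{"grip": 0.45,"x": 0,"y": 0,"z": 3.6,"rx": 0,"ry": 0,"rz": 0},{"grip": 0.45,"x": 0,"y": 0,"z": 4.5,"rx": 0,"ry": 0,"rz": 0},{"grip": 0.45,"x": 0,"y": 0,"z": 4.5,"rx": 0,"ry": 0,"rz": 0}]}}

```text
time_s: 23.7
eef_pos: [0.4559, 0.1511, 0.2053]
tcp_rot: [0.003, 0.107, 0.994, 0.0]
ft_force: [0.0, -0.3, 0.6]
finger_gap: 0.451
```

```bash
python3 - <<'E'
from h import *
s=get_state();print(s['time_s'],s['eef_pos'],s['ft_force'])
w=read_camera('wrist');save(w,'w14')
E
```

```text
23.7 [0.45594738 0.15107794 0.20527776] [ 0.03989893 -0.33423976  0.56970121]
```

View pics/w14.png

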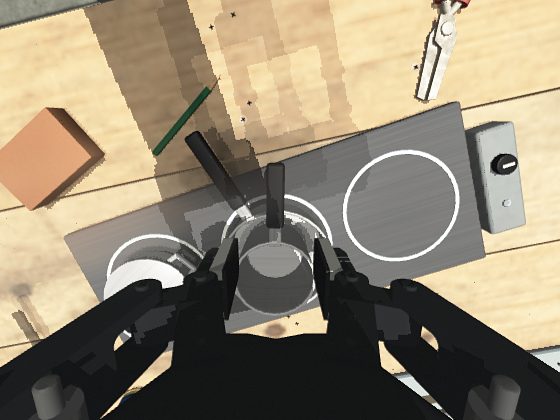

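>>> {"name": "step_arm", "arguments": {"targets": [{"grip": 0.6,"x": 0.5,"y": -1.6,"z": 0,"rx": 0,"ry": 0,"rz": 0.4},{"grip": 0.6,"x": 1,"y": -3.2,"z": 0,"rx": 0,"ry": 0,"rz": 0.8},{"grip": 0.6,"x": 1.5,"y": -5,"z": 0,"rx": 0,"ry": 0,"rz": 1.2},{"grip": 0.6,"x": 2,"y": -6.8,"z": 0,"rx": 0,"ry": 0,"rz": 1.6},{"grip": 0.6,"x": 2.5,"y": -8.6,"z": 0,"rx": 0,"ry": 0,"rz": 2},{"grip": 0.6,"x": 3,"y": -10.4,"z": 0,"rx": 0,"ry": 0,"rz": 2},{"grip": 0.6,"x": 3.67,"y": -12.2,"z": -0.3,"rx": 0,"ry": 0,"rz": 2},{"grip": 0.6,"x": 3.67,"y": -12.2,"z": -0.3,"rx": 0,"ry": 0,"rz": 2},{"grip": 0.6,"x": 3.67,"y": -12.2,"z": -0.3,"rx": 0,"ry": 0,"rz": 2}]}}

```text
time_s: 24.88
eef_pos: [0.5633, -0.2142, 0.1917]
tcp_rot: [-0.002, -0.032, 0.999, 0.001]
ft_force: [0.1, -0.0, 0.6]
finger_gap: 0.598
```

```bash
python3 - <<'E'
from h import *
s=get_state();print(s['time_s'],s['eef_pos'],s['tcp_rot'],s['joint_positions'])
w=read_camera('wrist');save(w,'w15');t=read_camera('top')
im=t['image'][175:275,185:285]
cv2.imwrite('pics/t15.png',cv2.cvtColor(cv2.resize(im,None,fx=6,fy=6,interpolation=cv2.INTER_CUBIC),cv2.COLOR_RGB2BGR))
for n in ['small_pot_handle','small_pot']:
    for e in place_of(w,n)[:1]: print(n,e,at_z(w,e['pixel'],Z[n]))
E
```

```text
24.875 [ 0.56329169 -0.21419698  0.19166482] [-0.00152924 -0.03244657  0.99947148  0.0012793 ] [-5.63873838e-01  2.62809801e-01  1.55544811e+00  4.11465384e-04
  1.32730228e+00 -2.19967482e+00]
small_pot_handle {'pixel': [200.7, 272.7], 'conf': 0.91} [ 0.5622043  -0.21535272  0.084     ]
small_pot {'pixel': [244.7, 280.9], 'conf': 0.78} [ 0.63837368 -0.20132375  0.        ]
```

View pics/w15.png

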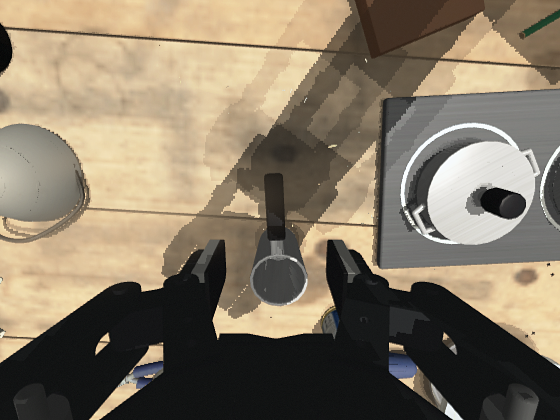

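View pics/t15.png

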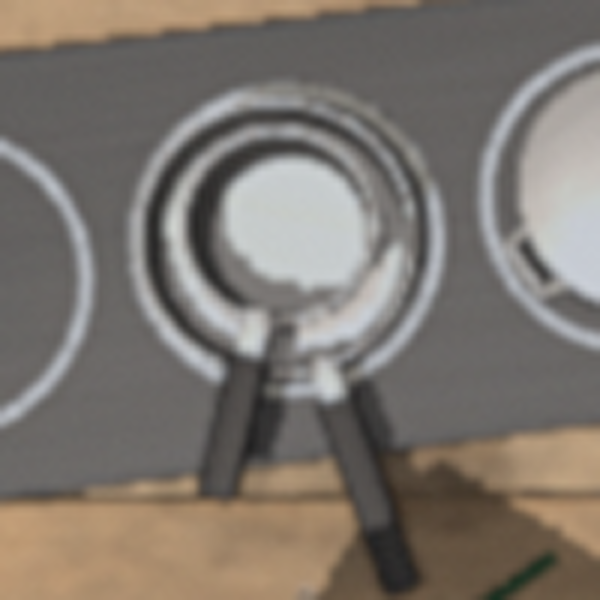

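```bash
python3 - <<'E'
from h import *
w=read_camera('wrist');t=read_camera('top')
g=lambda x,y,z:np.round(at_z(t,(175+y/6,185+x/6),z),4)
print('med rim',g(278,222,.092),'floor',g(292,222,.028),'pan ring',g(287,240,.02))
f=t['fx']*6
for c,z,r in [((.5345,.1335,0),.092,.04),((.5345,.1335,0),.028,.033),((.5345,.1335,0),.065,.058)]:
  rr,cc=proj(t,(c[0],c[1],z));print((cc-185)*6,(rr-175)*6,r*f/(1.168-z))
a=at_z(w,(174,273.5),.089);b=at_z(w,(239,277),.089);print(a,b,np.linalg.norm(a-b));d=(b-a)/np.linalg.norm(b-a);print(d,a+d*.027,a+d*.099,'rim',at_z(w,(279,278),.088))
E
```

```text
med rim [0.5358 0.1315 0.092 ] floor [0.5403 0.1313 0.028 ] pan ring [0.5331 0.1341 0.02  ]
272.96183110998163 225.34326668294517 99.9449643136092
286.85767429002567 235.5860302366048 77.82556563262358
279.0201738859803 229.8089311106133 141.37274099917775
[ 0.53956787 -0.21598809  0.089     ] [ 0.59761725 -0.2091478   0.089     ] 0.058451000175576674
[0.99312885 0.11702604 0.        ] [ 0.56638235 -0.21282838  0.089     ] [ 0.63788763 -0.20440251  0.089     ] rim [ 0.63763798 -0.20552404  0.088     ]
```

>>> {"name": "step_arm", "arguments": {"targets": [{"grip": 0.6,"x": 0.07,"y": 0,"z": -1,"rx": 0,"ry": 0,"rz": 0.3},{"grip": 0.6,"x": 0.07,"y": 0,"z": -2.2,"rx": 0,"ry": 0,"rz": 0.3},{"grip": 0.6,"x": 0.07,"y": 0,"z": -3.2,"rx": 0,"ry": 0,"rz": 0.3},{"grip": 0.6,"x": 0.07,"y": 0,"z": -3.9,"rx": 0,"ry": 0,"rz": 0.3},{"grip": 0.5,"x": 0.07,"y": 0,"z": -4.2,"rx": 0,"ry": 0,"rz": 0.3},{"grip": 0.4,"x": 0.07,"y": 0,"z": -4.2,"rx": 0,"ry": 0,"rz": 0.3},{"grip": 0.4,"x": 0.07,"y": 0,"z": -4.2,"rx": 0,"ry": 0,"rz": 0.3}]}}

```text
time_s: 26.05
eef_pos: [0.5673, -0.2155, 0.0692]
tcp_rot: [0.001, -0.054, 0.999, -0.001]
ft_force: [-0.4, 0.1, 0.8]
finger_gap: 0.397
```

```bash
python3 - <<'E'
from h import *
w=read_camera('wrist');save(w,'w16')
E
```

```text
(no output)
```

View pics/w16.png

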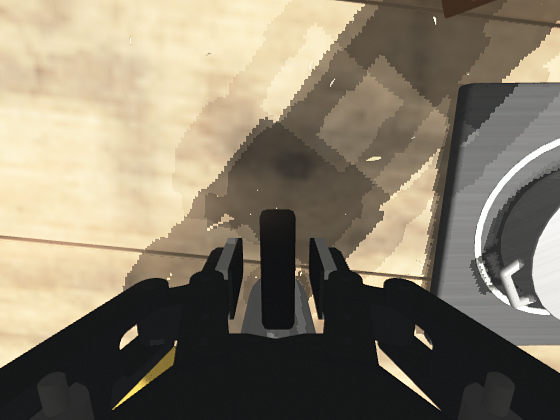

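>>> {"name": "step_arm", "arguments": {"targets": [{"grip": 0.3,"x": 0,"y": 0,"z": -0.07,"rx": 0,"ry": 0,"rz": 0},{"grip": 0.1,"x": 0,"y": 0,"z": -0.07,"rx": 0,"ry": 0,"rz": 0},{"grip": 0,"x": 0,"y": 0,"z": -0.07,"rx": 0,"ry": 0,"rz": 0},{"grip": 0,"x": 0,"y": 0,"z": -0.07,"rx": 0,"ry": 0,"rz": 0},{"grip": 0,"x": 0,"y": 0,"z": -0.07,"rx": 0,"ry": 0,"rz": 0}]}}

```text
time_s: 26.72
eef_pos: [0.5665, -0.2151, 0.0659]
tcp_rot: [0.0, -0.054, 0.999, -0.0]
ft_force: [-0.6, 0.8, 2.7]
finger_gap: 0.173
```

>>> {"name": "step_arm", "arguments": {"targets": [{"grip": 0,"x": 0,"y": 0,"z": 0.2,"rx": 0,"ry": 0,"rz": 0},{"grip": 0,"x": 0,"y": 0,"z": 0.8,"rx": 0,"ry": 0,"rz": 0},{"grip": 0,"x": 0,"y": 0,"z": 1.8,"rx": 0,"ry": 0,"rz": 0},{"grip": 0,"x": 0,"y": 0,"z": 2.9,"rx": 0,"ry": 0,"rz": 0},{"grip": 0,"x": 0,"y": 0,"z": 4,"rx": 0,"ry": 0,"rz": 0},{"grip": 0,"x": 0,"y": 0,"z": 4.7,"rx": 0,"ry": 0,"rz": 0},{"grip": 0,"x": 0,"y": 0,"z": 4.7,"rx": 0,"ry": 0,"rz": 0},{"grip": 0,"x": 0,"y": 0,"z": 4.7,"rx": 0,"ry": 0,"rz": 0}]}}

```text
time_s: 27.72
eef_pos: [0.5659, -0.2147, 0.2059]
tcp_rot: [-0.001, -0.054, 0.999, 0.0]
ft_force: [-0.3, -0.7, -1.2]
finger_gap: 0.175
```

>>> {"name": "step_arm", "arguments": {"targets": [{"grip": 0,"x": -0.1,"y": 0.4,"z": 0,"rx": 0,"ry": 0,"rz": 0.2},{"grip": 0,"x": -0.4,"y": 1.4,"z": 0,"rx": 0,"ry": 0,"rz": 0.5},{"grip": 0,"x": -0.8,"y": 2.8,"z": 0,"rx": 0,"ry": 0,"rz": 0.8},{"grip": 0,"x": -1.25,"y": 4.2,"z": 0,"rx": 0,"ry": 0,"rz": 1.2},{"grip": 0,"x": -1.7,"y": 5.6,"z": 0,"rx": 0,"ry": 0,"rz": 1.6},{"grip": 0,"x": -2.1,"y": 7,"z": 0,"rx": 0,"ry": 0,"rz": 1.9},{"grip": 0,"x": -2.5,"y": 8.4,"z": 0,"rx": 0,"ry": 0,"rz": 2.2},{"grip": 0,"x": -2.9,"y": 9.6,"z": 0,"rx": 0,"ry": 0,"rz": 2.4},{"grip": 0,"x": -3.1,"y": 10.3,"z": 0,"rx": 0,"ry": 0,"rz": 2.4},{"grip": 0,"x": -3.15,"y": 10.48,"z": 0,"rx": 0,"ry": 0,"rz": 2.4}]}}

```text
time_s: 28.98
eef_pos: [0.4706, 0.1008, 0.2058]
tcp_rot: [-0.001, -0.221, 0.975, 0.0]
ft_force: [0.0, -0.1, -2.0]
finger_gap: 0.17
```

>>> {"name": "step_arm", "arguments": {"targets": [{"grip": 0,"x": 0,"y": 0,"z": 0,"rx": 0,"ry": 0,"rz": 0},{"grip": 0,"x": 0,"y": 0,"z": -0.7,"rx": 0,"ry": 0,"rz": 0},{"grip": 0,"x": 0,"y": 0,"z": -1.1,"rx": 0,"ry": 0,"rz": 0},{"grip": 0,"x": 0,"y": 0,"z": -1.1,"rx": 0,"ry": 0,"rz": 0},{"grip": 0,"x": 0,"y": 0,"z": -1.1,"rx": 0,"ry": 0,"rz": 0}]}}

```text
time_s: 29.6
eef_pos: [0.4724, 0.099, 0.1742]
tcp_rot: [0.0, -0.219, 0.976, -0.0]
ft_force: [-0.0, 0.5, -1.6]
finger_gap: 0.174
```

```bash
python3 - <<'E'
from h import *
s=get_state();print(s['time_s'],s['eef_pos'],s['tcp_rot'],s['finger_gap'],s['ft_force'])
w=read_camera('scene');cv2.imwrite('pics/s17.png',cv2.cvtColor(cv2.resize(w['image'][140:260,190:330],None,fx=5,fy=5,interpolation=cv2.INTER_CUBIC),cv2.COLOR_RGB2BGR))
t=read_camera('top')
im=cv2.convertScaleAbs(t['image'][175:245,200:270],alpha=1.4)
cv2.imwrite('pics/t17.png',cv2.cvtColor(cv2.resize(im,None,fx=8,fy=8,interpolation=cv2.INTER_CUBIC),cv2.COLOR_RGB2BGR))
b=s['eef_pos'][2]-.0659
C=(.5365,.1318)
for nm,z,r in(('small rim',b+.088,.027),('small foot',b,.023),('med rim',.092,.04)):
  rr,cc=proj(t,(*C,z));print(nm,'top',(cc-200)*8,(rr-175)*8,r*t['fx']*8/(1.168-z)); rr,cc=proj(w,(*C,z));print('   scene',(cc-190)*5,(rr-140)*5)
E
```

```text
29.6 [0.47236233 0.09904768 0.17422288] [ 3.72926680e-04 -2.19061064e-01  9.75711073e-01 -1.18291232e-04] 0.17402249766217853 [-0.00640933  0.5020548  -1.58196702]
small rim top 214.84510040520308 266.9470551973725 99.60788600673868
   scene 350.0536998091343 65.72000162402247
small foot top 244.64827557019407 289.91312056306515 77.80476834742178
   scene 355.00135177634576 213.98412546883137
med rim top 249.64224579867823 293.7614302168772 133.2599524181456
   scene 355.878725601857 240.2760033910981
```

View pics/s17.png

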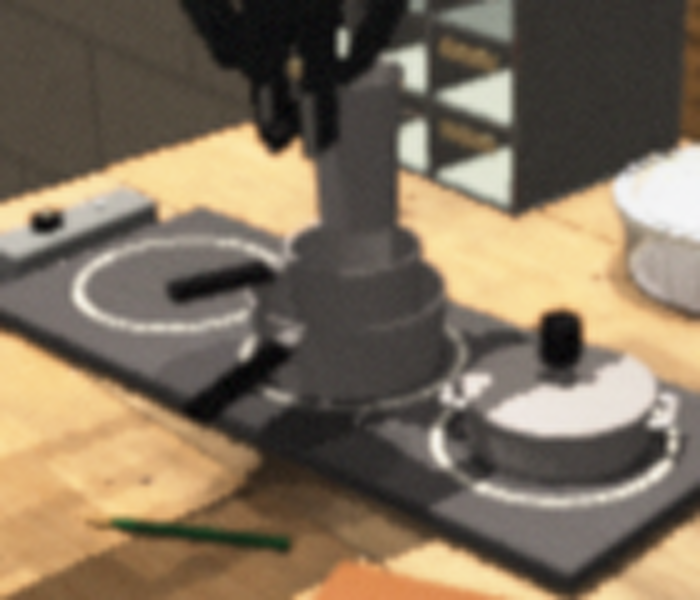

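View pics/t17.png

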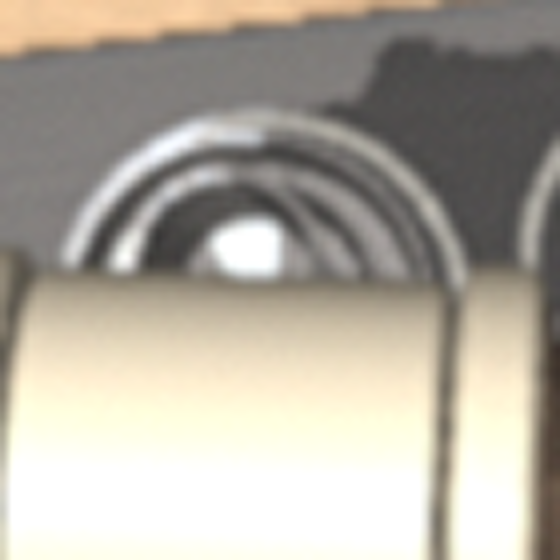

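>>> {"name": "step_arm", "arguments": {"targets": [{"grip": 0,"x": 0.06,"y": 0.13,"z": 0,"rx": 0,"ry": 0,"rz": 0},{"grip": 0,"x": 0.06,"y": 0.13,"z": 0,"rx": 0,"ry": 0,"rz": 0},{"grip": 0,"x": 0.06,"y": 0.13,"z": 0,"rx": 0,"ry": 0,"rz": 0}]}}

```text
time_s: 30.08
eef_pos: [0.4737, 0.1034, 0.1738]
tcp_rot: [0.0, -0.219, 0.976, -0.0]
ft_force: [-0.0, -0.5, -1.9]
finger_gap: 0.171
```

```bash
python3 - <<'E'
from h import *
s=get_state();print(s['time_s'],s['eef_pos'])
w=read_camera('wrist');save(w,'w18')
b=s['eef_pos'][2]-.0659
for C in((.5365,.1318),):
  for nm,z in(('srim',b+.088),('sfoot',b),('mrim',.092),('panrim',.065)): print(nm,proj(w,(*C,z)))
t=read_camera('top')
im=cv2.convertScaleAbs(t['image'][185:220,205:260],alpha=1.4)
cv2.imwrite('pics/t18.png',cv2.cvtColor(cv2.resize(im,None,fx=14,fy=14,interpolation=cv2.INTER_CUBIC),cv2.COLOR_RGB2BGR))
for nm,z,r in(('small rim',b+.088,.027),('med rim',.092,.04),('panrim',.065,.058)):
  rr,cc=proj(t,(*C,z));print(nm,'top',(cc-205)*14,(rr-185)*14,r*t['fx']*14/(1.168-z))
E
```

```text
30.075 [0.4737293  0.10337221 0.17375588]
srim (np.float64(397.41325294908546), np.float64(270.51504293573794))
sfoot (np.float64(298.46762576575964), np.float64(272.3401410208317))
mrim (np.float64(287.72089170959447), np.float64(272.5383695257719))
panrim (np.float64(272.1396407835708), np.float64(272.8257729415465))
small rim top 306.2805350000393 327.3897640694515 174.230062848053
med rim top 366.8739301476869 374.0825028795351 233.2049167317548
panrim top 380.7641199640161 384.78616131517776 329.8697289980814
```

View pics/w18.png

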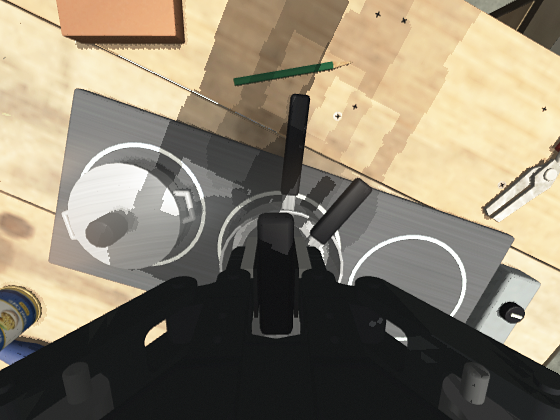

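View pics/t18.png

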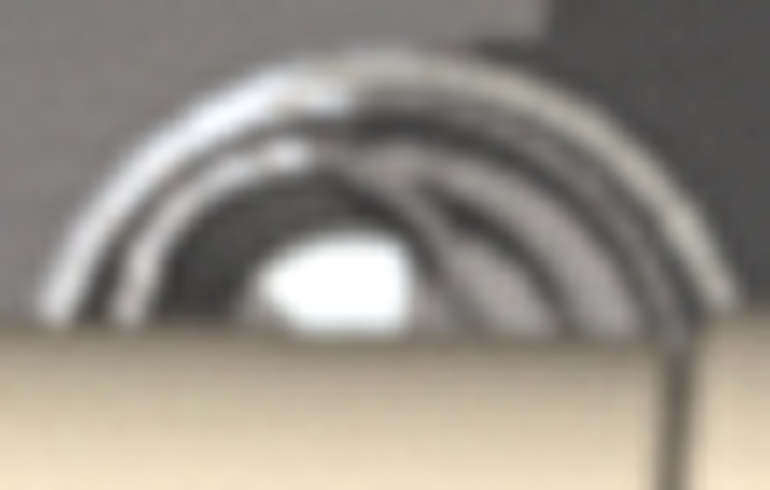

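>>> {"name": "step_arm", "arguments": {"targets": [{"grip": 0,"x": 0,"y": 0,"z": -0.3,"rx": 0,"ry": 0,"rz": 0},{"grip": 0,"x": 0,"y": 0,"z": -0.7,"rx": 0,"ry": 0,"rz": 0},{"grip": 0,"x": 0,"y": 0,"z": -1.1,"rx": 0,"ry": 0,"rz": 0},{"grip": 0,"x": 0,"y": 0,"z": -1.5,"rx": 0,"ry": 0,"rz": 0},{"grip": 0,"x": 0,"y": 0,"z": -1.9,"rx": 0,"ry": 0,"rz": 0},{"grip": 0,"x": 0,"y": 0,"z": -2.2,"rx": 0,"ry": 0,"rz": 0},{"grip": 0,"x": 0,"y": 0,"z": -2.4,"rx": 0,"ry": 0,"rz": 0},{"grip": 0,"x": 0,"y": 0,"z": -2.5,"rx": 0,"ry": 0,"rz": 0},{"grip": 0,"x": 0,"y": 0,"z": -2.55,"rx": 0,"ry": 0,"rz": 0},{"grip": 0,"x": 0,"y": 0,"z": -2.55,"rx": 0,"ry": 0,"rz": 0}]}}

```text
time_s: 31.42
eef_pos: [0.4739, 0.1033, 0.0974]
tcp_rot: [0.0, -0.219, 0.976, -0.0]
ft_force: [0.3, -0.4, -1.3]
finger_gap: 0.171
```

>>> {"name": "step_arm", "arguments": {"targets": [{"grip": 0,"x": 0,"y": 0,"z": -0.05,"rx": 0,"ry": 0,"rz": 0},{"grip": 0,"x": 0,"y": 0,"z": -0.1,"rx": 0,"ry": 0,"rz": 0},{"grip": 0,"x": 0,"y": 0,"z": -0.1,"rx": 0,"ry": 0,"rz": 0}]}}

```text
time_s: 31.8
eef_pos: [0.4738, 0.1033, 0.0943]
tcp_rot: [0.0, -0.219, 0.976, -0.0]
ft_force: [-1.2, 0.5, -0.7]
finger_gap: 0.171
```

>>> {"name": "step_arm", "arguments": {"targets": [{"grip": 0,"x": 0,"y": 0,"z": -0.04,"rx": 0,"ry": 0,"rz": 0},{"grip": 0,"x": 0,"y": 0,"z": -0.05,"rx": 0,"ry": 0,"rz": 0},{"grip": 0,"x": 0,"y": 0,"z": -0.05,"rx": 0,"ry": 0,"rz": 0}]}}

```text
time_s: 32.17
eef_pos: [0.4738, 0.1031, 0.0939]
tcp_rot: [-0.0, -0.219, 0.976, -0.0]
ft_force: [-6.3, -1.3, 9.6]
finger_gap: 0.172
```

```bash
python3 - <<'E'
from h import *
w=read_camera('scene');cv2.imwrite('pics/s19.png',cv2.cvtColor(cv2.resize(w['image'][140:260,190:330],None,fx=5,fy=5,interpolation=cv2.INTER_CUBIC),cv2.COLOR_RGB2BGR))
E
```

```text
(no output)
```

View pics/s19.png

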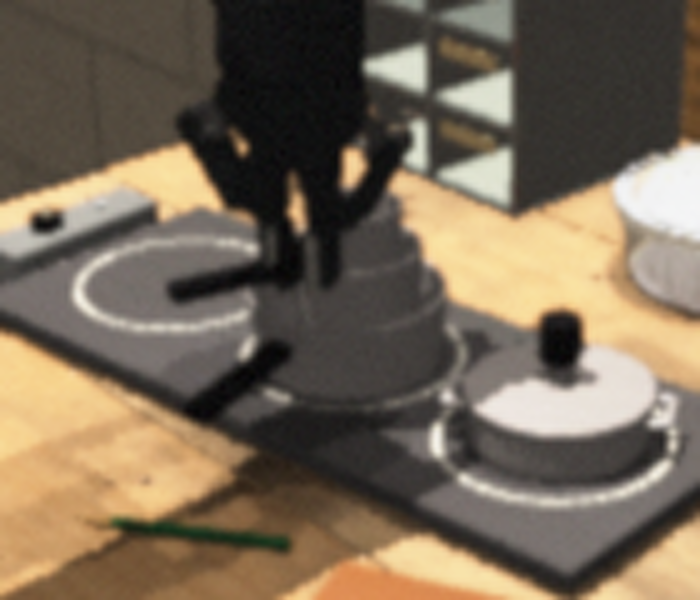

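>>> {"name": "step_arm", "arguments": {"targets": [{"grip": 0.2,"x": 0,"y": 0,"z": 0.04,"rx": 0,"ry": 0,"rz": 0},{"grip": 0.25,"x": 0,"y": 0,"z": 0.04,"rx": 0,"ry": 0,"rz": 0},{"grip": 0.32,"x": 0,"y": 0,"z": 0.04,"rx": 0,"ry": 0,"rz": 0},{"grip": 0.35,"x": 0,"y": 0,"z": 0.04,"rx": 0,"ry": 0,"rz": 0},{"grip": 0.35,"x": 0,"y": 0,"z": 0.5,"rx": 0,"ry": 0,"rz": 0},{"grip": 0.35,"x": 0,"y": 0,"z": 1.2,"rx": 0,"ry": 0,"rz": 0},{"grip": 0.35,"x": 0,"y": 0,"z": 2.5,"rx": 0,"ry": 0,"rz": 0},{"grip": 0.35,"x": -1,"y": -1,"z": 3.5,"rx": 0,"ry": 0,"rz": 0},{"grip": 0.35,"x": -2.5,"y": -3,"z": 3.5,"rx": 0,"ry": 0,"rz": 0},{"grip": 0.35,"x": -3,"y": -5,"z": 3.5,"rx": 0,"ry": 0,"rz": 0}]}}

```text
time_s: 33.48
eef_pos: [0.3863, -0.037, 0.1991]
tcp_rot: [0.001, -0.221, 0.975, -0.001]
ft_force: [1.5, -1.8, -0.4]
finger_gap: 0.353
```

>>> {"name": "step_arm", "arguments": {"targets": [{"grip": 0.35,"x": 0,"y": -2,"z": 0.3,"rx": 0,"ry": 0,"rz": 0},{"grip": 0.35,"x": 0,"y": -3,"z": 0.5,"rx": 0,"ry": 0,"rz": 0},{"grip": 0.35,"x": 0,"y": -3,"z": 0.5,"rx": 0,"ry": 0,"rz": 0}]}}

```text
time_s: 33.85
eef_pos: [0.3874, -0.1283, 0.2143]
tcp_rot: [0.001, -0.217, 0.976, -0.001]
ft_force: [-0.3, 0.8, -0.1]
finger_gap: 0.35
```

```bash
python3 - <<'E'
from h import *
s=get_state();print(s['time_s'],s['eef_pos'],s['ft_force'])
w=read_camera('scene');cv2.imwrite('pics/s20.png',cv2.cvtColor(cv2.resize(w['image'][140:260,190:330],None,fx=5,fy=5,interpolation=cv2.INTER_CUBIC),cv2.COLOR_RGB2BGR))
t=read_camera('top');save(t,'t20')
cv2.imwrite('pics/t20c.png',cv2.cvtColor(cv2.resize(t['image'][175:275,185:315],None,fx=6,fy=6,interpolation=cv2.INTER_CUBIC),cv2.COLOR_RGB2BGR))
E
```

```text
33.85 [ 0.38738363 -0.12827033  0.21426212] [-0.33203844  0.76039298 -0.057176  ]
```

View pics/s20.png

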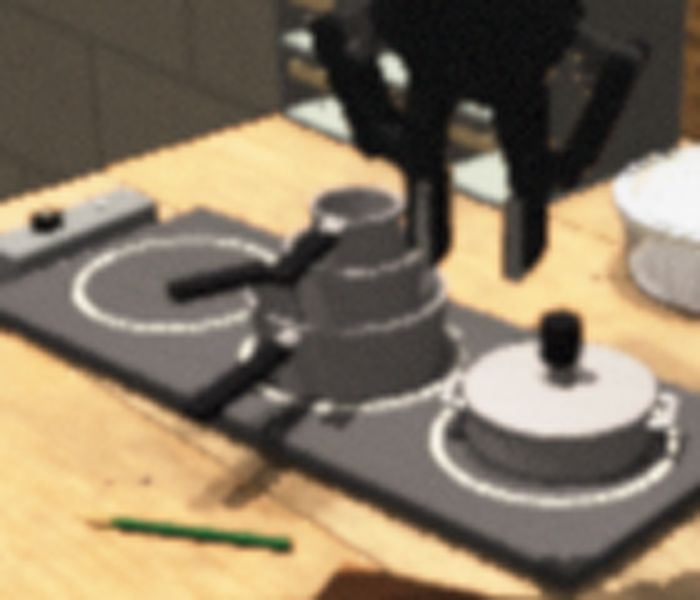

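View pics/t20c.png

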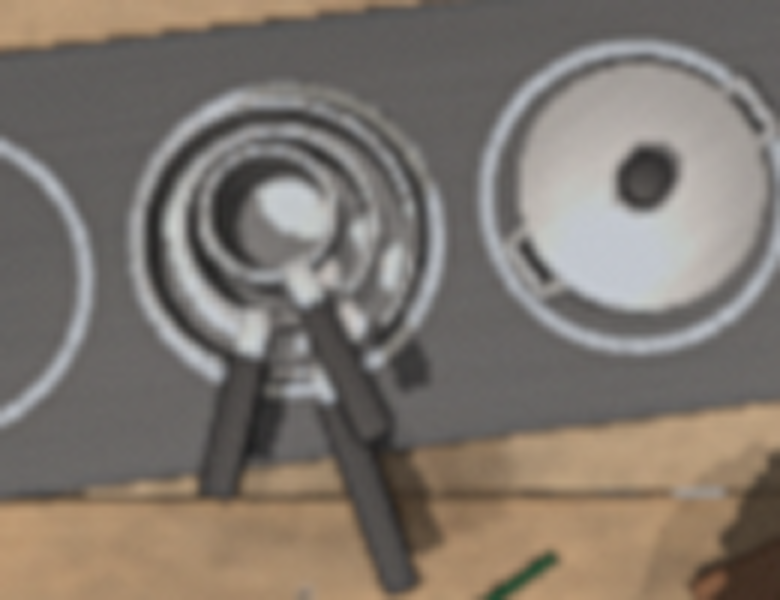

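View pics/t20.png

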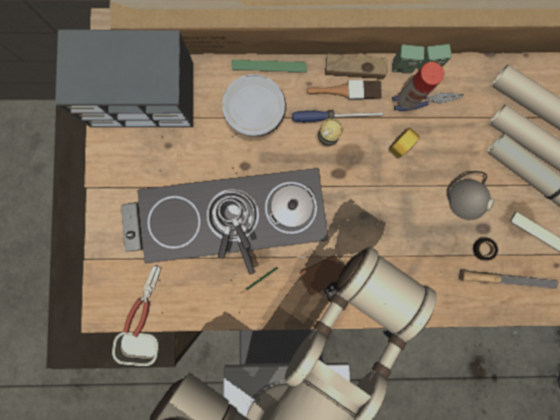

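```bash
python3 - <<'E'
from h import *
t=read_camera('top')
g=lambda x,y,z:np.round(at_z(t,(175+y/6,185+x/6),z),4)
print('small',g(270,211,.116),'med',g(276,222,.092),'pot knob',g(648,177,.094),'ring',g(633,196,.02))
s=get_state();print(s['time_s'],np.abs(s['joint_velocities']).max()); print(sign_off())
E
```

```text
small [0.5385 0.1325 0.116 ] med [0.5358 0.1323 0.092 ] pot knob [ 0.5527 -0.0167  0.094 ] ring [ 0.5509 -0.0137  0.02  ]
34.0 0.013329735545699552
the job is handed in; nothing more can be done
None
```

I did all four steps in order and handed the job in at 34.0 s of the 72 s allowed; the sign-off gives no verdict.

- **Covered pot:** I slid it by its knob onto the empty end ring. The last check puts it about 3.5 mm from the ring's centre, flat on the plate.
- **Wide pan:** I slid it by its handle onto the middle ring. When I measured it after the slide, it was within about 3 mm of the centre.
- **Medium pot:** I lowered it into the wide pan until it touched the floor, at the height I expected. Its rim is about 2 mm from the middle ring's centre.
- **Small pot:** I lowered it into the medium pot the same way. The two rims are about 3 mm apart, and the last pictures show both pots upright.

The bystanders look unmoved in the pictures, though I did not measure them. The arm stood still and clear of everything at hand-in.

**What disagreed:**
- The wrist camera gave x values about 4–5 mm lower than the top camera, so I used differences within one picture.
- After each pot was lifted it sat about 4–6 mm off its calculated place, so I corrected the position before lowering it.

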